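Close the junction boxes on the wiring practice board

ROBOT

A 6-joint arm with a two-finger parallel gripper is mounted at the origin on the work surface. World frame = base frame: x ahead of the robot, y to its left, z up, the work surface at z = 0. Lengths are in m, angles in rad, forces in N, time in s.
With the tool pointing down it reaches from about 0.35 to 0.775 m from the base axis. Payload 5.5 kg.
Tool frame: the origin (TCP) lies at the very end of the fingers, on their centre line; the grasp point (between the pads) lies 19 mm behind it; z points along the fingers, y is the direction in which the jaws open and shut (so a half turn about z gives the same grasp; the last joint's range is limited). The gripper opens to 85 mm and grips with 20 to 120 N. Pads are 22 mm wide; open, the fingers measure 114 mm over their backs; the gripper's body (76 mm by 85 mm) begins 54 mm behind the grasp point. The pads swing forward as they close: fully open they stand 13 mm farther back than shut.
Start: joints at [1.099, 0.313, 0.046, 1.304, 0, 1.431], TCP at [0.187, 0.544, 0.231] pointing down, gripper open.
Joint ranges: [-2.76, 2.76], [-0.86, 1.69], [-1.03, 1.26], [-2.2, 2.34], [-1.47, 1.5], [-3.14, 3.14]. Speed limits (rad/s): [2.57, 2.57, 3.14, 3.14, 3.14, 3.14].

INTERFACE

Orientations are given as a unit quaternion [w, x, y, z].
In Python, from workcell import get_state, imaging, env, spotter gives the robot as it stands.
- The arm moves only by the tool play_rows, never from a script. Its argument "moves" is a list of rows, each an object with "claw": the finger opening in cm, from 0 to 8.54; "delta_pos": the shift along the tool's x, y, z in cm, a list of three; "twist": the turn about the tool's z in degrees. A call has 1 to 12 rows; each row is the pose to reach, as a shift and turn from the pose commanded when the call began, along the tool's axes at that moment; what a row does not reach only later rows make up. A row lasts 1/8 s, in which the tool goes at most 62.5 mm and 10.7 degrees, less where a joint would pass 70% of its speed; a pose out of reach is approached as far as the arm can. A call with a gripper value outside its range is refused whole. The fingers move at their own pace and stop on an object; "force" is the grip in N (left out, the last holds). Time passes only in rows, so rows that repeat a pose let the fingers close. It gives the time, the measured TCP pose, the force and the opening at its end, in the units of the state.
- get_state(): the state, without advancing time (a new reading comes with each control period).
- imaging.read_camera(name): name is "side" or "top"; returns the picture (480x640x3 uint8, red, green, blue); there is no depth.
- imaging.camera_info(name): a dict with "fx", "fy", "cx", "cy" (pixels), "k1" (the pictures are not rectified: a ray, as slopes to the right and down, at radius r is drawn at 1 + k1 r^2 times it, then the intrinsics apply), "world_to_cam" (4x4, takes a point from world to camera coordinates). Camera axes: x right, y down, z forward; pixel columns grow to the right and rows downward; lengths in m; the calibration is good to about 2 mm. A picture is of the moment at which its call begins. camera_info takes no time and is no camera call.
- env.hand_in(): hands the job in, once; it reports no verdict.
Trained networks look in the newest picture that a camera, given by its name, has taken for a name from the list of things; names that differ only in an ending like _2 or _b are one class to them, and where a whole thing is asked for, a point or a joint stands for the part that bears it (a point fixed in the world has none). Each returns a list of dicts, best first, with "conf" (0 to 1); they miss things now and then, are a little off and sometimes report something else, mostly with a low value. They report only what shows in the picture. A call takes as long as a camera call. They do not tell look-alikes from the thing itself.
- spotter.spot_in(camera, query): "extent" ([left, top, right, bottom] in pixels, round what is visible of it).
The state is a dict: "clock": time; "joint_pos": joint angles; "qvel": joint speeds; "tau": joint torques, N m; "tcp_pos": TCP position; "orientation": TCP orientation; "wrist_force": force on the tool from outside, world axes, zero at the start; "ft_torque": the same for the moment, N m; "finger_gap": finger opening in m.
Only numpy, scipy, OpenCV 4.12 (cv2) and the standard library are available. Lean on these libraries where they do the work, as an engineer would, in place of code of your own. Each camera call takes 0.05 s, during which the arm holds its last target. There are 200 camera calls.

TASK

Close the four open junction boxes on the plywood practice board: put on each box the blank cover of its own shape and size, lying flat with its lip down inside the mouth, centred and squared up with the box. Leave the spare cover with the hole and the tape measure where they lie.

Things in the scene. Friction and masses are not known exactly. Their poses are not given: they have to be found in the camera images.
- mid_round_large (a point): Large round blank cover, grey plastic, loose on the bench: flange 66 mm diameter, lip 40 mm diameter; underside lip 6 mm deep (narrower, drops inside the mouth), above it a flange 14 mm thick; 20 mm high in all. The point is its centre, 10 mm above the underside of the lip (4 mm above the flange's underside). It lies lip down; z up.
- mid_round_small (a point): Small round blank cover, grey plastic, loose on the bench: flange 46 mm diameter, lip 20 mm diameter; underside lip 6 mm deep (narrower, drops inside the mouth), above it a flange 14 mm thick; 20 mm high in all. The point is its centre, 10 mm above the underside of the lip (4 mm above the flange's underside). It lies lip down; z up.
- mid_square (a point): Square blank cover, grey plastic, loose on the bench: flange 60 x 60 mm with sides along x and y, lip 34 x 34 mm; underside lip 6 mm deep (narrower, drops inside the mouth), above it a flange 14 mm thick; 20 mm high in all. The point is its centre, 10 mm above the underside of the lip (4 mm above the flange's underside). It lies lip down; z up.
- mid_long (a point): Long rectangular blank cover, grey plastic, loose on the bench: flange 46 mm along x, 92 mm along y, lip 20 x 66 mm; underside lip 6 mm deep (narrower, drops inside the mouth), above it a flange 14 mm thick; 20 mm high in all. The point is its centre, 10 mm above the underside of the lip (4 mm above the flange's underside). It lies lip down; z up.
- mid_holed (a point): Spare round cover with a 30 mm hole through its middle, same grey plastic, 66 mm diameter, 20 mm high, loose on the bench. The point is its centre, half-way up. It is not used and stays where it lies.
- mouth_round_large (a point): Large round open junction box, grey plastic: 60 mm outside diameter, mouth 54 mm; 42 mm high, walls 3 mm, empty but for a low terminal block on its floor; fixed to the plywood board. The point is the centre of its mouth, level with the rim, 54 mm above the bench; z up. A short conduit stub sticks out 22 mm at +x, its top 28 mm above the box's foot, and low mounting ears lie at +y and -y.
- mouth_round_small (a point): Small round open junction box, grey plastic: 40 mm outside diameter, mouth 34 mm; 42 mm high, walls 3 mm, empty but for a low terminal block on its floor; fixed to the plywood board. The point is the centre of its mouth, level with the rim, 54 mm above the bench; z up. A short conduit stub sticks out 22 mm at +x, its top 28 mm above the box's foot, and low mounting ears lie at +y and -y.
- mouth_square (a point): Square open junction box, grey plastic: 54 x 54 mm outside, sides along x and y, mouth 48 x 48 mm; 42 mm high, walls 3 mm, empty but for a low terminal block on its floor; fixed to the plywood board. The point is the centre of its mouth, level with the rim, 54 mm above the bench; z up. A short conduit stub sticks out 22 mm at +x, its top 28 mm above the box's foot, and low mounting ears lie at +y and -y.
- mouth_long (a point): Long rectangular open junction box, grey plastic: outside 40 mm along x, 86 mm along y, mouth 34 x 80 mm; 42 mm high, walls 3 mm, empty but for a low terminal block on its floor; fixed to the plywood board. The point is the centre of its mouth, level with the rim, 54 mm above the bench; z up. A short conduit stub sticks out 22 mm at +x, its top 28 mm above the box's foot, and low mounting ears lie at +y and -y.
- mid_tape (a point): Blue tape measure lying among the covers, 62 x 56 mm, 30 mm high, loose. The point is its centre, half-way up. It is in the way and stays where it lies.
Things that resemble listed ones, but are neither listed nor needed, are in the scene too. Leave any turquoise look-alike of the part that bears mid_round_large alone. Leave any turquoise look-alike of the part that bears mid_long alone.

How it is judged:
By the outcome, as a careful person would: the job done as asked, in the order asked, and still so for the second after the job is handed in, with the robot touching nothing.
It also fails if it takes over 96 s, if anything falls off the work surface, if the arm or the gripper's body presses on something with over 40 N, if the wrist force passes 120 N, or if a joint passes its speed limit or range.

## Working session

There is one attempt and no reset: what is moved stays moved. The work goes in short steps, Python scripts to look and compute and a tool call to move; the robot and the scene stay as the last step left them, time stands still between calls to the robot, and variables do not carry over. Pictures are saved under pics/ and viewed, about 12 in all and at most 16, crops included, and the job is handed in when it is done.

Besides the shell and the picture viewer there is one more tool, called after ">>>" as name(argument=value, ...), one argument or row to a line, values as JSON. play_rows: Moves the arm, as the interface text tells. Its arguments: {"type":"object","properties":{"moves":{"type":"array"},"force":{"type":"number"}},"required":["moves"]}

```bash
mkdir -p pics; ls; python3 - <<'E'
from workcell import get_state, imaging
import cv2
for c in("top","side"):
    cv2.imwrite(f"pics/{c}0.png",imaging.read_camera(c)[:,:,::-1]); i=imaging.camera_info(c); print(c,i)
print(get_state())
E
```

```text
pics
top {'fx': 600.3481679453439, 'fy': 600.3481679453439, 'cx': 324.3310207480255, 'cy': 242.28904520837483, 'k1': 0.06265320376248625, 'world_to_cam': array([[-0.01044584, -0.99984128,  0.01443264, -0.05108023],
       [-0.99759342,  0.00943081, -0.06869087,  0.47465914],
       [ 0.06854385, -0.01511544, -0.99753359,  1.28010033],
       [ 0.        ,  0.        ,  0.        ,  1.        ]])}
side {'fx': 531.4625549164766, 'fy': 531.4625549164766, 'cx': 309.33379426368015, 'cy': 243.52758600165168, 'k1': -0.08040179641296726, 'world_to_cam': array([[ 0.70374209, -0.71040642, -0.00835388, -0.37433764],
       [-0.37482217, -0.36126572, -0.85381229,  0.22440184],
       [ 0.60353576,  0.60399486, -0.52051397,  0.84328463],
       [ 0.        ,  0.        ,  0.        ,  1.        ]])}
{'clock': 0.1, 'joint_pos': array([1.09938958e+00, 3.13944711e-01, 4.50850961e-02, 1.30361365e+00,
       3.96696363e-05, 1.43119567e+00]), 'qvel': array([-0.00326811, -0.00088407,  0.00453306,  0.00202269, -0.00062641,
       -0.00028013]), 'tau': array([ 2.83096204e-03, -4.81723487e+01,  2.99245334e+01,  1.27376779e-02,
       -1.24047460e-04,  1.38458887e-06]), 'tcp_pos': array([0.18709263, 0.54322097, 0.23048394]), 'orientation': array([-2.71105047e-04,  1.65143002e-01,  9.86269276e-01, -7.93676298e-04]), 'wrist_force': array([ 0.45733888, -0.10675981,  0.33411393]), 'ft_torque': array([ 0.00406409,  0.04472356, -0.00123117]), 'finger_gap': 0.0857475176749139}
```

View pics/top0.png

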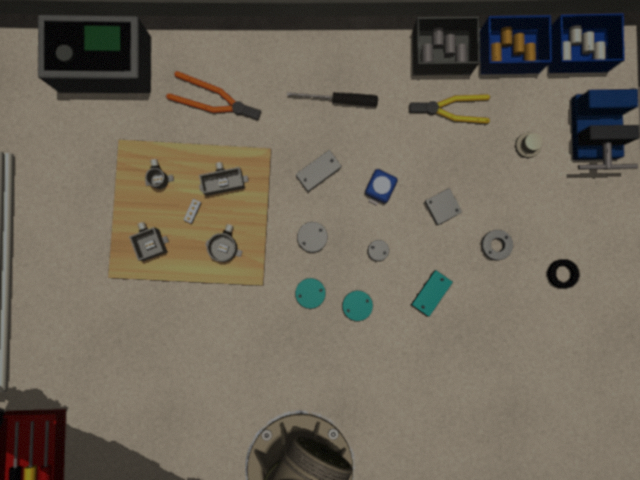

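View pics/side0.png

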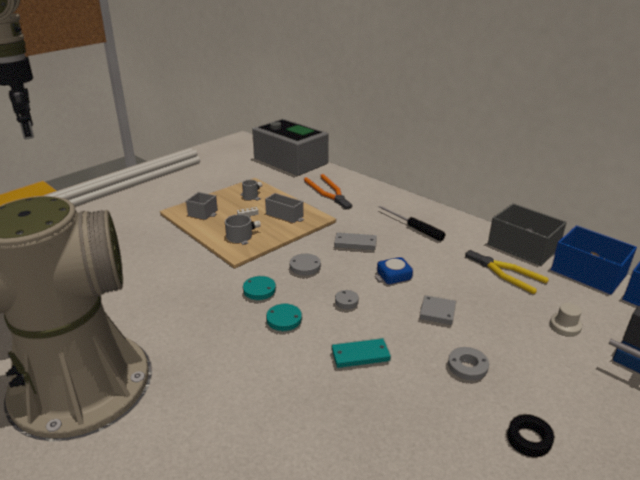

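```bash
cat > h.py <<'E'
import numpy as np, cv2
from workcell import get_state, imaging, env, spotter
def ray(c,u,v):
    i=imaging.camera_info(c); x=np.array([(u-i['cx'])/i['fx'],(v-i['cy'])/i['fy']]); s=x.copy()
    for _ in range(20): s=x/(1+i['k1']*(s@s))
    W=i['world_to_cam']; R=W[:3,:3]; return -R.T@W[:3,3], R.T@np.array([s[0],s[1],1])
def at(c,u,v,z):
    o,d=ray(c,u,v); return o+d*(z-o[2])/d[2]
def proj(c,p):
    i=imaging.camera_info(c); q=i['world_to_cam']@np.append(p,1); s=q[:2]/q[2]; s=s*(1+i['k1']*(s@s))
    return np.array([s[0]*i['fx']+i['cx'],s[1]*i['fy']+i['cy']])
E
python3 - <<'E'
from h import *
imaging.read_camera("top")
for n in "mid_round_large mid_round_small mid_square mid_long mid_holed mouth_round_large mouth_round_small mouth_square mouth_long mid_tape".split():
    z=.054 if n.startswith("mouth") else .02 if n!="mid_tape" else .03
    for r in spotter.spot_in("top",n)[:4]:
        e=r['extent']; a=at("top",e[0],e[1],z); b=at("top",e[2],e[3],z)
        print(n,round(r['conf'],2),np.round(e),np.round((a+b)/2,4)[:2],np.round(abs(a-b)*1000)[:2])
E
```

```text
mid_round_large 0.85 [297. 221. 324. 251.] [ 0.4881 -0.0259] [66. 57.]
mid_round_large 0.8 [341. 292. 374. 320.] [ 0.3377 -0.1254] [60. 69.]
mid_round_large 0.71 [296. 281. 324. 310.] [ 0.3608 -0.0239] [62. 57.]
mid_round_small 0.89 [369. 239. 389. 262.] [ 0.4557 -0.1733] [50. 44.]
mid_square 0.91 [424. 188. 459. 222.] [ 0.5522 -0.3098] [73. 74.]
mid_square 0.19 [128. 223. 168. 257.] [0.4825 0.3206] [72. 83.]
mid_long 0.76 [298. 150. 342. 190.] [ 0.6311 -0.0475] [90. 96.]
mid_long 0.72 [411. 270. 450. 317.] [ 0.3621 -0.2824] [102.  81.]
mid_holed 0.74 [479. 227. 513. 258.] [ 0.4702 -0.4251] [68. 71.]
mouth_round_large 0.6 [209. 225. 242. 263.] [0.4707 0.1513] [80. 68.]
mouth_round_large 0.23 [371. 240. 389. 261.] [ 0.4524 -0.1722] [44. 37.]
mouth_square 0.91 [130. 223. 167. 259.] [0.4773 0.3096] [76. 75.]
mouth_long 0.91 [200. 166. 248. 195.] [0.6032 0.1535] [ 63. 101.]
mid_tape 0.63 [368. 167. 394. 206.] [ 0.5921 -0.1794] [84. 55.]
```

Top view: the board is at (110–270, 140–285) with four boxes on it. Grey covers are at (312,237) large round, (378,251) small round, (442,206) square and (318,170) long. The holed cover is at (497,245), the tape at (381,186), and the turquoise look-alikes are below. The side view agrees. Next I'll zoom in to refine.

```bash
python3 - <<'E'
from h import *
im=cv2.imread("pics/top0.png")
cv2.imwrite("pics/c1.png",cv2.resize(im[145:275,120:270],None,fx=4.5,fy=4.5,interpolation=cv2.INTER_CUBIC))
cv2.imwrite("pics/c2.png",cv2.resize(im[145:275,290:470],None,fx=4.4,fy=4.4,interpolation=cv2.INTER_CUBIC))
hsv=cv2.cvtColor(im,cv2.COLOR_BGR2HSV)
for n,(u,v) in dict(rl=(312,230),rs=(378,255),sq=(442,207),lo=(318,171),bench=(340,220),shadow=(300,248),wood=(180,180)).items(): print(n,im[v,u],hsv[v,u])
E
```

```text
rl [111 118 121] [ 21  21 121]
rs [111 117 118] [ 26  15 118]
sq [105 111 112] [ 26  16 112]
lo [109 117 119] [ 24  21 119]
bench [106 120 130] [ 18  47 130]
shadow [ 88 102 109] [ 20  49 109]
wood [ 82 127 137] [ 25 102 137]
```

View pics/c1.png

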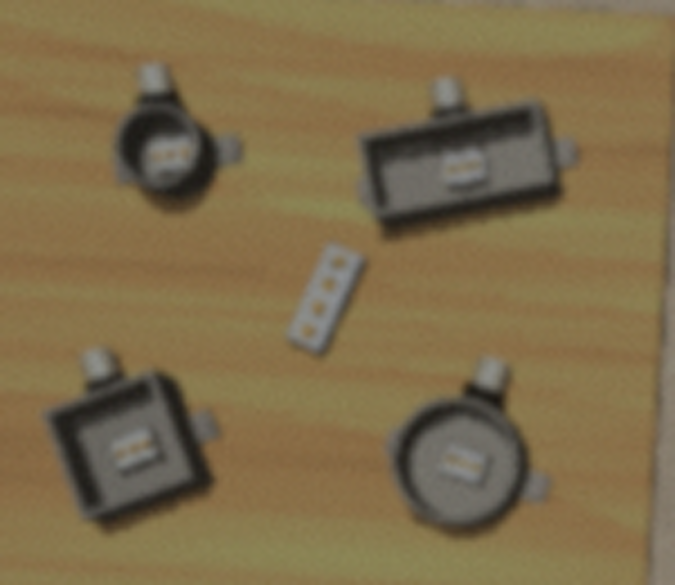

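View pics/c2.png

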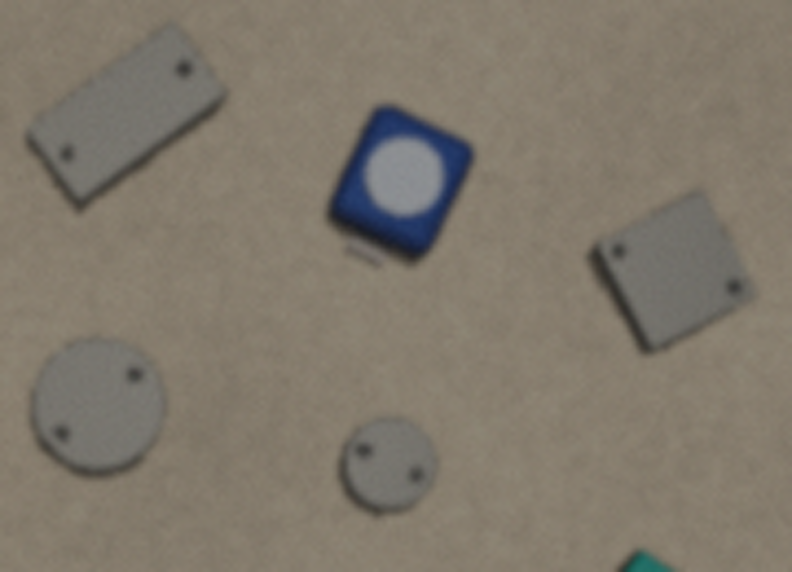

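```bash
cat > fit.py <<'E'
from h import *
from scipy.optimize import minimize
from scipy.ndimage import map_coordinates
def feat(im):
    h=cv2.cvtColor(cv2.GaussianBlur(im,(0,0),.5),cv2.COLOR_BGR2HSV).astype(float); return h[...,2]-1.0*h[...,1]
def outline(shape,off):   # points at offset 'off' m outward
    if len(shape)==1:
        t=np.linspace(0,2*np.pi,180,endpoint=False); r=shape[0]/2+off; return np.c_[r*np.cos(t),r*np.sin(t)]
    a,b=shape[0]/2+off,shape[1]/2+off; s=np.linspace(-1,1,60)
    return np.r_[np.c_[a*s,b+0*s],np.c_[a*s,-b+0*s],np.c_[a+0*s,b*s],np.c_[-a+0*s,b*s]]
def pts(shape,off,p,z):
    c,s=np.cos(p[2]),np.sin(p[2]); q=outline(shape,off)@np.array([[c,s],[-s,c]])+p[:2]
    return np.c_[q,np.full(len(q),z)]
def projN(c,P):
    i=imaging.camera_info(c); q=np.c_[P,np.ones(len(P))]@i['world_to_cam'].T; s=q[:,:2]/q[:,2:3]; s=s*(1+i['k1']*(s**2).sum(1,keepdims=True))
    return s*i['fx']+[i['cx'],i['cy']]
def fit(F,shape,p0,z,ring,cam="top"):
    def m(off,p):
        uv=projN(cam,pts(shape,off,p,z)); return map_coordinates(F,[uv[:,1],uv[:,0]],order=1,mode='nearest').mean()
    def cost(d):
        p=p0+np.array([d[0]/1e3,d[1]/1e3,d[2]*np.pi/180])
        if ring: return -np.mean([m(o/1e3,p) for o in(-2,-1.5,-1)])*2+np.mean([m(o/1e3,p) for o in(2,3,-5,-6)])
        return np.mean([m(o/1e3,p) for o in(1.5,2.5,3.5)])-np.mean([m(o/1e3,p) for o in(-1.5,-2.5,-3.5)])
    best=min((minimize(cost,[a,b,c],method='Nelder-Mead',options=dict(initial_simplex=[[a,b,c],[a+3,b,c],[a,b+3,c],[a,b,c+4]])) for a in(-4,0,4) for b in(-4,0,4) for c in((0,) if len(shape)==1 else (-8,0,8))),key=lambda r:r.fun)
    d=best.x; return p0+np.array([d[0]/1e3,d[1]/1e3,d[2]*np.pi/180]),best.fun
E
cat > run1.py <<'E'
from fit import *
im=cv2.imread("pics/top0.png"); F=feat(im)
u1=lambda x,y,z:at("top",119.6+x/4.5,144.6+y/4.5,z)[:2]; u2=lambda x,y,z:at("top",289.6+x/4.4,144.6+y/4.4,z)[:2]
def ang(a,b): d=b-a; return np.arctan2(d[1],d[0])
Z=.054;C=.02
T={}
T['b_rl']=((.060,),np.r_[u1(461,463,Z),0],Z,True)
T['b_rs']=((.040,),np.r_[u1(163,152,Z),0],Z,True)
T['b_sq']=((.054,.054),np.r_[u1(128,445,Z),ang(u1(85,515,Z),u1(50,412,Z))],Z,True)
T['b_lo']=((.040,.086),np.r_[u1(462,163,Z),ang(u1(382,222,Z),u1(363,138,Z))],Z,True)
T['c_rl']=((.066,),np.r_[u2(98,405,C),0],C,False)
T['c_rs']=((.046,),np.r_[u2(389,464,C),0],C,False)
T['c_sq']=((.060,.060),np.r_[u2(674,268,C),ang(u2(650,350,C),u2(595,250,C))],C,False)
T['c_lo']=((.046,.092),np.r_[u2(126,113,C),ang(u2(80,206,C),u2(30,135,C))],C,False)
big=cv2.resize(im,None,fx=4,fy=4,interpolation=cv2.INTER_CUBIC)
tiles=[]
for n,(s,p0,z,r) in T.items():
    p,f=fit(F,s,p0,z,r); print(n,'init',np.round(p0[:2],4),round(np.degrees(p0[2]),1),'fit',np.round(p[:2],4),round(np.degrees(p[2]),1),round(f,1))
    uv=((projN("top",pts(s,0,p,z))+.5)*4-.5).round().astype(int)
    for q in uv: big[q[1],q[0]]=(0,0,255)
    c=((projN("top",np.array([[*p[:2],z]]))[0]+.5)*4).astype(int); tiles.append(cv2.resize(big[c[1]-90:c[1]+90,c[0]-90:c[0]+90],(200,200)))
cv2.imwrite("pics/ov.png",np.vstack([np.hstack(tiles[:4]),np.hstack(tiles[4:])]))
E
python3 run1.py
```

```text
Traceback (most recent call last):
  File "run1.py", line 18, in <module>
    p,f=fit(F,s,p0,z,r); print(n,'init',np.round(p0[:2],4),round(np.degrees(p0[2]),1),'fit',np.round(p[:2],4),round(np.degrees(p[2]),1),round(f,1))
        ~~~^^^^^^^^^^^^
  File "fit.py", line 24, in fit
    best=min((minimize(cost,[a,b,c],method='Nelder-Mead',options=dict(initial_simplex=[[a,b,c],[a+3,b,c],[a,b+3,c],[a,b,c+4]])) for a in(-4,0,4) for b in(-4,0,4) for c in((0,) if len(shape)==1 else (-8,0,8))),key=lambda r:r.fun)
  File "fit.py", line 24, in <genexpr>
    best=min((minimize(cost,[a,b,c],method='Nelder-Mead',options=dict(initial_simplex=[[a,b,c],[a+3,b,c],[a,b+3,c],[a,b,c+4]])) for a in(-4,0,4) for b in(-4,0,4) for c in((0,) if len(shape)==1 else (-8,0,8))),key=lambda r:r.fun)
              ~~~~~~~~^^^^^^^^^^^^^^^^^^^^^^^^^^^^^^^^^^^^^^^^^^^^^^^^^^^^^^^^^^^^^^^^^^^^^^^^^^^^^^^^^^^^^^^^^^^^^^^^^^^^^^^^^
  File "fit.py", line 22, in cost
    if ring: return -np.mean([m(o/1e3,p) for o in(-2,-1.5,-1)])*2+np.mean([m(o/1e3,p) for o in(2,3,-5,-6)])
                              ~^^^^^^^^^
  File "fit.py", line 19, in m
    uv=projN(cam,pts(shape,off,p,z)); return map_coordinates(F,[uv[:,1],uv[:,0]],order=1,mode='nearest').mean()
  File "fit.py", line 15, in projN
    i=imaging.camera_info(c); q=np.c_[P,np.ones(len(P))]@i['world_to_cam'].T; s=q[:,:2]/q[:,2:3]; s=s*(1+i['k1']*(s**2).sum(1,keepdims=True))
ValueError: time passes only in moves, steps and waits
```

```bash
sed -i 's/imaging.camera_info(c)/info(c)/' h.py fit.py; sed -i '2a import functools\n@functools.cache\ndef info(c): return imaging.camera_info(c)' h.py; python3 run1.py
```

```text
b_rl init [0.4627 0.1584] 0.0 fit [0.4653 0.1627] -1.0 -67.3
b_rs init [0.609  0.2961] 0.0 fit [0.6127 0.3002] -7.2 -61.5
b_sq init [0.4725 0.3111] 19.0 fit [0.473  0.3169] 20.3 -74.2
b_lo init [0.6031 0.158 ] 12.6 fit [0.6058 0.1627] 10.7 -78.9
c_rl init [ 0.4863 -0.029 ] 0.0 fit [ 0.4887 -0.0297] -6.4 -15.3
c_rs init [ 0.456  -0.1712] 0.0 fit [ 0.4579 -0.1729] 3.5 -14.2
c_sq init [ 0.5513 -0.3129] 27.6 fit [ 0.5522 -0.3142] 26.4 -16.5
c_lo init [ 0.6307 -0.0442] 34.5 fit [ 0.633  -0.0444] 36.2 -22.1
```

View pics/ov.png

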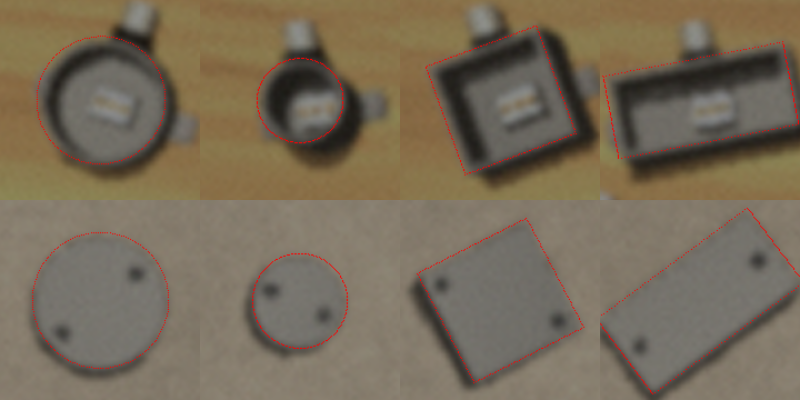

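Overlays: all eight outlines sit on the rims and flange edges, and the sizes match. I'll cross-check with the side camera.

```bash
python3 - <<'E'
from fit import *
im=cv2.imread("pics/side0.png"); h=cv2.cvtColor(cv2.GaussianBlur(im,(0,0),.5),cv2.COLOR_BGR2HSV).astype(float); F=h[...,2]-h[...,1]
T=dict(b_rl=((.060,),[.4653,.1627,0]),b_rs=((.04,),[.6127,.3002,0]),b_sq=((.054,.054),[.473,.3169,np.radians(20.3)]),b_lo=((.04,.086),[.6058,.1627,np.radians(10.7)]),
c_rl=((.066,),[.4887,-.0297,0]),c_rs=((.046,),[.4579,-.1729,0]),c_sq=((.06,.06),[.5522,-.3142,np.radians(26.4)]),c_lo=((.046,.092),[.633,-.0444,np.radians(36.2)]))
big=cv2.resize(im,None,fx=4,fy=4,interpolation=cv2.INTER_CUBIC); tiles=[]
for n,(s,p) in T.items():
    b=n[0]=='b'; z=.054 if b else .02; p=np.array(p)
    q,f=fit(F,s,p,z,b,"side"); print(n,np.round(q[:2],4),np.round(np.degrees(q[2]),1),'diff mm',np.round((q-p)[:2]*1e3,1),round(f,1))
    for a,col in((p,(0,0,255)),(q,(0,255,0))):
        for w in ((projN("side",pts(s,0,a,z))+.5)*4).astype(int): big[w[1],w[0]]=col
    c=((projN("side",np.array([[*p[:2],z]]))[0]+.5)*4).astype(int); tiles.append(cv2.resize(big[c[1]-100:c[1]+100,c[0]-100:c[0]+100],(200,200)))
cv2.imwrite("pics/ovs.png",np.vstack([np.hstack(tiles[:4]),np.hstack(tiles[4:])]))
E
```

```text
b_rl [0.4641 0.1598] 8.4 diff mm [-1.2 -2.9] -79.6
b_rs [0.6672 0.3137] -59.2 diff mm [54.5 13.5] -122.2
b_sq [0.4483 0.3976] -225.1 diff mm [-24.7  80.7] -121.2
b_lo [0.655  0.0798] -6.0 diff mm [ 49.2 -82.9] -122.9
c_rl [ 0.4866 -0.032 ] -2.0 diff mm [-2.1 -2.3] -4.3
c_rs [ 0.4475 -0.1605] -4.8 diff mm [-10.4  12.4] -2.7
c_sq [ 0.5541 -0.33  ] 31.2 diff mm [  1.9 -15.8] -4.7
c_lo [ 0.6211 -0.0091] -3.3 diff mm [-11.9  35.3] -23.4
```

View pics/ovs.png

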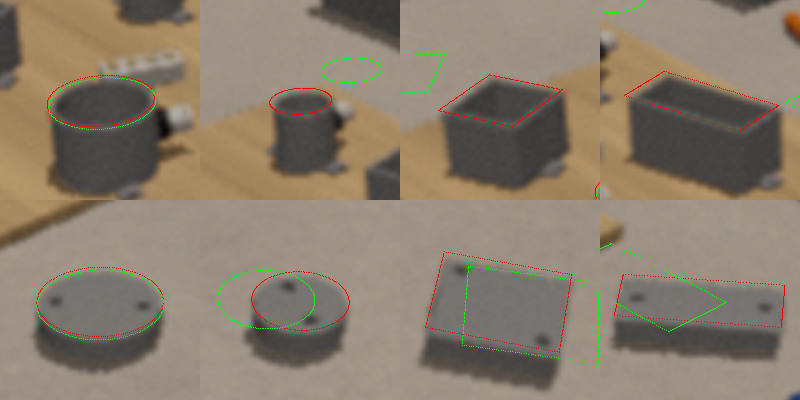

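Top and side agree to about 2 mm, with the same offset on everything, so I'll use the mean. Now a helper that works out the shifts in tool axes.

```bash
cat > plan.py <<'E'
# usage: plan.py x y z [yaw_deg of jaw axis] (yaw omitted: keep) ; several targets separated by '/'
import sys; from h import *
from scipy.spatial.transform import Rotation as R
s=get_state(); w=s['orientation']; r=R.from_quat([w[1],w[2],w[3],w[0]]); M=r.as_matrix(); yaw=np.degrees(np.arctan2(M[1,1],M[0,1]))
print('t',round(s['clock'],2),'tcp',np.round(s['tcp_pos'],4),'yaw',round(yaw,2),'tilt',np.round(M[:2,2],4),'gap',round(s['finger_gap'],4),'F',np.round(s['wrist_force'],1))
for t in ' '.join(sys.argv[1:]).split('/'):
    v=list(map(float,t.split()))
    if v:
        tw=((yaw-v[3]+90)%180-90) if len(v)>3 else 0
        print('delta cm',np.round(M.T@(np.array(v[:3])-s['tcp_pos'])*100,2),'twist',round(tw,1))
E
python3 plan.py .4879 -.031 .23 / .4879 -.031 .12 / .4879 -.031 .002
```

```text
t 0.65 tcp [0.1873 0.5437 0.2313] yaw 70.99 tilt [0.     0.0001] gap 0.0856 F [ 0.4 -0.5 -0.4]
delta cm [-47.14 -44.55   0.13] twist 0
delta cm [-47.14 -44.55  11.13] twist 0
delta cm [-47.14 -44.55  22.93] twist 0
```

>>> play_rows(
  moves=[
    {"claw": 8.5, "delta_pos": [-47.14, -44.55, 5], "twist": 0},
    {"claw": 8.5, "delta_pos": [-47.14, -44.55, 5], "twist": 0},
    {"claw": 8.5, "delta_pos": [-47.14, -44.55, 5], "twist": 0},
    {"claw": 8.5, "delta_pos": [-47.14, -44.55, 5], "twist": 0},
    {"claw": 8.5, "delta_pos": [-47.14, -44.55, 5], "twist": 0},
    {"claw": 8.5, "delta_pos": [-47.14, -44.55, 5], "twist": 0},
    {"claw": 8.5, "delta_pos": [-47.14, -44.55, 5], "twist": 0},
    {"claw": 8.5, "delta_pos": [-47.14, -44.55, 5], "twist": 0},
    {"claw": 8.5, "delta_pos": [-47.14, -44.55, 5], "twist": 0},
    {"claw": 8.5, "delta_pos": [-47.14, -44.55, 5], "twist": 0},
    {"claw": 8.5, "delta_pos": [-47.14, -44.55, 5], "twist": 0},
    {"claw": 8.5, "delta_pos": [-47.14, -44.55, 15], "twist": 0},
  ],
)

```text
clock: 2.15
tcp_pos: [0.4937, -0.0345, 0.122]
orientation: [0.006, 0.167, 0.986, -0.0]
wrist_force: [0.8, -0.1, -1.0]
finger_gap: 0.0846
```

```bash
python3 plan.py .4879 -.031 .06 / .4879 -.031 .003
```

```text
t 2.15 tcp [ 0.4937 -0.0345  0.122 ] yaw 70.78 tilt [ 0.0116 -0.0029] gap 0.0846 F [ 0.8 -0.1 -1. ]
delta cm [0.74 0.13 6.2 ] twist 0
delta cm [ 0.81  0.13 11.89] twist 0
```

>>> play_rows(
  moves=[
    {"claw": 8.5, "delta_pos": [0, 0, 0], "twist": 0},
    {"claw": 8.5, "delta_pos": [0, 0, 0], "twist": 0},
    {"claw": 8.5, "delta_pos": [0, 0, 2.5], "twist": 0},
    {"claw": 8.5, "delta_pos": [0, 0, 4], "twist": 0},
    {"claw": 8.5, "delta_pos": [0, 0, 4], "twist": 0},
    {"claw": 8.5, "delta_pos": [0, 0, 4], "twist": 0},
  ],
)

```text
clock: 2.9
tcp_pos: [0.4887, -0.0311, 0.0799]
orientation: [0.001, 0.165, 0.986, 0.0]
wrist_force: [-0.3, -0.3, -0.1]
finger_gap: 0.0852
```

```bash
python3 plan.py .4879 -.031 .003
```

```text
t 2.9 tcp [ 0.4887 -0.0311  0.0799] yaw 71.01 tilt [ 0.0016 -0.0003] gap 0.0852 F [-0.3 -0.3 -0.1]
delta cm [ 0.09 -0.02  7.69] twist 0
```

>>> play_rows(
  moves=[
    {"claw": 8.5, "delta_pos": [0.08, 0, 3], "twist": 0},
    {"claw": 8.5, "delta_pos": [0.08, 0, 5.5], "twist": 0},
    {"claw": 8.5, "delta_pos": [0.08, 0, 6.7], "twist": 0},
    {"claw": 8.5, "delta_pos": [0.08, 0, 7.6], "twist": 0},
    {"claw": 8.5, "delta_pos": [0.08, 0, 7.6], "twist": 0},
    {"claw": 8.5, "delta_pos": [0.08, 0, 7.6], "twist": 0},
  ],
)

```text
clock: 3.65
tcp_pos: [0.4878, -0.0309, 0.0035]
orientation: [0.001, 0.165, 0.986, 0.0]
wrist_force: [0.5, -0.5, 0.3]
finger_gap: 0.0852
```

```bash
python3 plan.py .4879 -.031 .003; python3 - <<'E'
from h import *
a=imaging.read_camera("side")[:,:,::-1]; b=imaging.read_camera("top")[:,:,::-1]
u,v=map(int,proj("side",[.488,-.03,.03])); U,V=map(int,proj("top",[.488,-.03,.03]))
cv2.imwrite("pics/g1.png",np.hstack([cv2.resize(x[q-50:q+50,p-50:p+50],(400,400),interpolation=cv2.INTER_CUBIC) for x,p,q in((a,u,v),(b,U,V))]))
E
```

```text
t 3.65 tcp [ 0.4878 -0.0309  0.0035] yaw 70.99 tilt [ 0.0012 -0.0001] gap 0.0852 F [ 0.5 -0.5  0.3]
delta cm [-0.01 -0.    0.05] twist 0
```

View pics/g1.png

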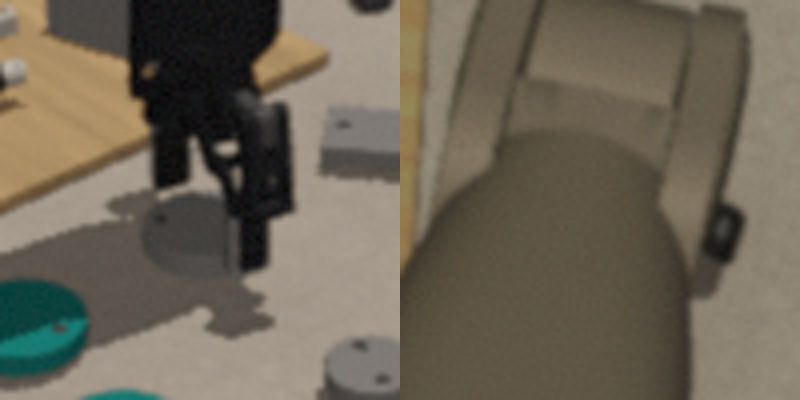

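The fingers straddle the cover, with their tips slightly above the bench. Closing now.

>>> play_rows(
  moves=[
    {"claw": 6.0, "delta_pos": [0, 0, 0], "twist": 0},
    {"claw": 6.0, "delta_pos": [0, 0, 0], "twist": 0},
    {"claw": 6.0, "delta_pos": [0, 0, 0], "twist": 0},
    {"claw": 6.0, "delta_pos": [0, 0, 0], "twist": 0},
    {"claw": 6.0, "delta_pos": [0, 0, 0], "twist": 0},
    {"claw": 6.0, "delta_pos": [0, 0, 0], "twist": 0},
  ],
  force=50,
)

```text
clock: 4.5
tcp_pos: [0.4876, -0.0309, 0.0037]
orientation: [0.001, 0.165, 0.986, -0.0]
wrist_force: [-1.5, 0.8, 6.1]
finger_gap: 0.0641
```

>>> play_rows(
  moves=[
    {"claw": 6.0, "delta_pos": [0, 0, -1], "twist": 0},
    {"claw": 6.0, "delta_pos": [0, 0, -4], "twist": 0},
    {"claw": 6.0, "delta_pos": [0, 0, -8], "twist": 0},
    {"claw": 6.0, "delta_pos": [0, 0, -11], "twist": 0},
    {"claw": 6.0, "delta_pos": [0, 0, -12], "twist": 0},
    {"claw": 6.0, "delta_pos": [0, 0, -12], "twist": 0},
    {"claw": 6.0, "delta_pos": [0, 0, -12], "twist": 0},
  ],
)

```text
clock: 5.38
tcp_pos: [0.4862, -0.0306, 0.1215]
orientation: [-0.001, 0.165, 0.986, 0.0]
wrist_force: [-0.9, 0.2, -0.7]
finger_gap: 0.064
```

```bash
python3 plan.py .4645 .1614 .1235 / .4645 .1614 .0515
```

```text
t 5.38 tcp [ 0.4862 -0.0306  0.1215] yaw 70.99 tilt [-0.0023  0.0006] gap 0.064 F [-0.9  0.2 -0.7]
delta cm [ 8.3  17.45 -0.19] twist 0
delta cm [ 8.29 17.45  7.01] twist 0
```

The gap reads 64 mm where I expected 66, so I'll look before carrying it.

```bash
python3 - <<'E'
from h import *
a=imaging.read_camera("side")[:,:,::-1]
u,v=map(int,proj("side",[.487,-.03,.14]))
cv2.imwrite("pics/g2.png",cv2.resize(a[v-60:v+60,u-60:u+60],(500,500),interpolation=cv2.INTER_CUBIC))
E
```

```text
(no output)
```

View pics/g2.png

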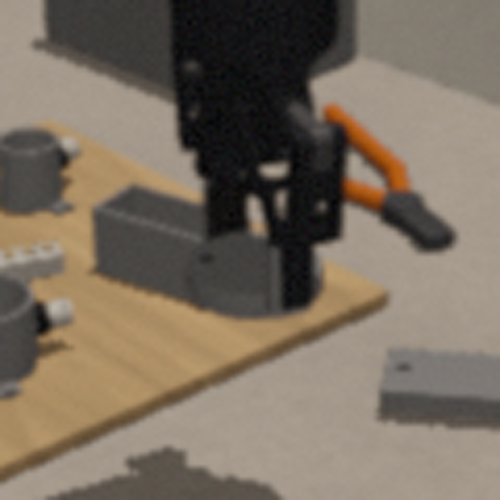

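The cover is held level between the pads; the gap shortfall is just pad compression. Carrying it over box 1.

>>> play_rows(
  moves=[
    {"claw": 6.0, "delta_pos": [1, 2, -0.2], "twist": 0},
    {"claw": 6.0, "delta_pos": [3, 6, -0.2], "twist": 0},
    {"claw": 6.0, "delta_pos": [5, 11, -0.2], "twist": 0},
    {"claw": 6.0, "delta_pos": [7.2, 15, -0.2], "twist": 0},
    {"claw": 6.0, "delta_pos": [8.3, 17.45, -0.2], "twist": 0},
    {"claw": 6.0, "delta_pos": [8.3, 17.45, -0.2], "twist": 0},
    {"claw": 6.0, "delta_pos": [8.3, 17.45, -0.2], "twist": 0},
    {"claw": 6.0, "delta_pos": [8.3, 17.45, -0.2], "twist": 0},
  ],
)

```text
clock: 6.42
tcp_pos: [0.4655, 0.1602, 0.1244]
orientation: [-0.0, 0.166, 0.986, -0.0]
wrist_force: [-0.0, 0.1, -0.7]
finger_gap: 0.0638
```

```bash
python3 plan.py .4645 .1614 .053
```

```text
t 6.42 tcp [0.4655 0.1602 0.1244] yaw 70.9 tilt [-0.0007 -0.0003] gap 0.0638 F [-0.   0.1 -0.7]
delta cm [0.13 0.08 7.14] twist 0
```

>>> play_rows(
  moves=[
    {"claw": 6.0, "delta_pos": [0.13, 0.08, 2], "twist": 0},
    {"claw": 6.0, "delta_pos": [0.13, 0.08, 4.5], "twist": 0},
    {"claw": 6.0, "delta_pos": [0.13, 0.08, 6], "twist": 0},
    {"claw": 6.0, "delta_pos": [0.13, 0.08, 7], "twist": 0},
    {"claw": 6.0, "delta_pos": [0.13, 0.08, 7.2], "twist": 0},
    {"claw": 6.0, "delta_pos": [0.13, 0.08, 7.2], "twist": 0},
    {"claw": 6.0, "delta_pos": [0.13, 0.08, 7.2], "twist": 0},
  ],
)

```text
clock: 7.3
tcp_pos: [0.4651, 0.1625, 0.0535]
orientation: [0.001, 0.165, 0.986, 0.0]
wrist_force: [0.5, 0.8, -0.9]
finger_gap: 0.0635
```

```bash
python3 plan.py .4645 .1614 .052
```

```text
t 7.3 tcp [0.4651 0.1625 0.0535] yaw 70.99 tilt [0.0013 0.0003] gap 0.0635 F [ 0.5  0.8 -0.9]
delta cm [ 0.02 -0.13  0.15] twist 0
```

>>> play_rows(
  moves=[
    {"claw": 6.0, "delta_pos": [0, -0.1, 0.15], "twist": 0},
    {"claw": 6.0, "delta_pos": [0, -0.1, 0.15], "twist": 0},
    {"claw": 6.0, "delta_pos": [0, -0.1, 0.15], "twist": 0},
    {"claw": 6.8, "delta_pos": [0, -0.1, 0.15], "twist": 0},
    {"claw": 7.2, "delta_pos": [0, -0.1, 0.15], "twist": 0},
    {"claw": 8.0, "delta_pos": [0, -0.1, 0.15], "twist": 0},
    {"claw": 8.5, "delta_pos": [0, -0.1, 0.15], "twist": 0},
    {"claw": 8.5, "delta_pos": [0, -0.1, 0.15], "twist": 0},
    {"claw": 8.5, "delta_pos": [0, -0.1, -2], "twist": 0},
    {"claw": 8.5, "delta_pos": [0, -0.1, -6], "twist": 0},
    {"claw": 8.5, "delta_pos": [0, -0.1, -10], "twist": 0},
    {"claw": 8.5, "delta_pos": [0, -0.1, -10], "twist": 0},
  ],
)

```text
clock: 8.8
tcp_pos: [0.4666, 0.1619, 0.156]
orientation: [0.003, 0.165, 0.986, 0.001]
wrist_force: [-0.2, -0.2, 0.1]
finger_gap: 0.0851
```

```bash
python3 plan.py .4571 -.1742 .14 71 / .4571 -.1742 .1 71 
```

```text
t 8.8 tcp [0.4666 0.1619 0.156 ] yaw 70.99 tilt [0.0066 0.0012] gap 0.0851 F [-0.2 -0.2  0.1]
delta cm [-10.03 -32.09   1.56] twist -0.0
delta cm [-10.01 -32.1    5.56] twist -0.0
```

>>> play_rows(
  moves=[
    {"claw": 8.5, "delta_pos": [-10.03, -32.1, 1.5], "twist": 0},
    {"claw": 8.5, "delta_pos": [-10.03, -32.1, 1.5], "twist": 0},
    {"claw": 8.5, "delta_pos": [-10.03, -32.1, 1.5], "twist": 0},
    {"claw": 8.5, "delta_pos": [-10.03, -32.1, 1.5], "twist": 0},
    {"claw": 8.5, "delta_pos": [-10.03, -32.1, 1.5], "twist": 0},
    {"claw": 8.5, "delta_pos": [-10.03, -32.1, 1.5], "twist": 0},
    {"claw": 8.5, "delta_pos": [-10.03, -32.1, 1.5], "twist": 0},
    {"claw": 8.5, "delta_pos": [-10.03, -32.1, 6], "twist": 0},
    {"claw": 8.5, "delta_pos": [-10.03, -32.1, 8], "twist": 0},
    {"claw": 8.5, "delta_pos": [-10.03, -32.1, 8], "twist": 0},
    {"claw": 8.5, "delta_pos": [-10.03, -32.1, 8], "twist": 0},
    {"claw": 8.5, "delta_pos": [-10.03, -32.1, 8], "twist": 0},
  ],
)

```text
clock: 10.3
tcp_pos: [0.4554, -0.1748, 0.0739]
orientation: [0.001, 0.165, 0.986, -0.0]
wrist_force: [0.2, 0.2, 0.3]
finger_gap: 0.085
```

```bash
cat > chk.py <<'E'
# usage: chk.py name cover_dims(m, comma) x y yawdeg : fit placed cover at z=.068 in the new top picture, and save overlay
import sys; from fit import *
n=sys.argv[1]; s=tuple(map(float,sys.argv[2].split(','))); p0=np.array(list(map(float,sys.argv[3:6]))); p0[2]=np.radians(p0[2])
im=np.ascontiguousarray(imaging.read_camera("top")[:,:,::-1]); cv2.imwrite(f"pics/{n}_raw.png",im)
p,f=fit(feat(im),s,p0,.068,False); print('cover',np.round(p[:2],4),round(np.degrees(p[2]),1),'minus box mm',np.round((p-p0)[:2]*1e3,1),round(f,1))
big=cv2.resize(im,None,fx=4,fy=4,interpolation=cv2.INTER_CUBIC)
c=((projN("top",np.array([[*p[:2],.06]]))[0]+.5)*4).astype(int); A=big[c[1]-100:c[1]+100,c[0]-100:c[0]+100].copy()
for q in ((projN("top",pts(s,0,p,.068))+.5)*4).astype(int): big[q[1],q[0]]=(0,0,255)
side=imaging.read_camera("side")[:,:,::-1]; u,v=map(int,proj("side",[*p[:2],.06]))
cv2.imwrite(f"pics/{n}.png",np.hstack([cv2.resize(x,(260,260),interpolation=cv2.INTER_CUBIC) for x in(A,big[c[1]-100:c[1]+100,c[0]-100:c[0]+100],side[v-35:v+35,u-35:u+35])]))
E
python3 plan.py .4571 -.1742 .003 71; python3 chk.py k1 .066 .4653 .1627 0
```

```text
t 10.3 tcp [ 0.4554 -0.1748  0.0739] yaw 71.03 tilt [ 0.0019 -0.0009] gap 0.085 F [0.2 0.2 0.3]
delta cm [-0.13  0.11  7.09] twist 0.0
cover [0.4636 0.162 ] 0.4 minus box mm [-1.7 -0.7] -64.6
```

View pics/k1.png

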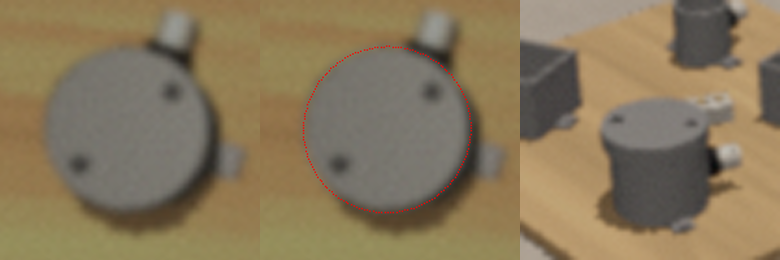

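Cover 1 lies flat on the box. The fit puts it about 2 mm off toward -x, and in the side view the overhang is uneven. I'll measure that in the side view using column profiles.

```bash
python3 - <<'E'
from fit import *
s=imaging.read_camera("side")[:,:,::-1]; g=cv2.cvtColor(np.ascontiguousarray(s),cv2.COLOR_BGR2HSV)[...,1].astype(float)
def edges(P0,z,r,rows):
    # silhouette cols of vertical cylinder, from saturation profile averaged along rows
    u,v=proj("side",[*P0,z]); v+=0
    a=g[int(v)+rows[0]:int(v)+rows[1],int(u)-28:int(u)+29]; m=a.mean(0); print('rows',np.round(v)+rows[0],'u0',int(u)-28,m.round().astype(int))
P=[.4645,.162]
L=np.array([P[0],P[1]]); 
d=np.array([.7037,-.7104]); d/=np.linalg.norm(d)
n=np.array([-.6,-.6])/.8485
for z in(.061,.040,.034):   # visible front-surface rows
    u,v=proj("side",[*(L),z]); print(z,'axis',np.round([u,v],1),'L/R r30',[np.round(proj("side",[*(L+k*.03*d),z])[0],1) for k in(-1,1)],'r33',[np.round(proj("side",[*(L+k*.033*d),z])[0],1) for k in(-1,1)])
    m=g[int(round(v))-1:int(round(v))+2,int(u)-26:int(u)+27].mean(0); print(int(u)-26,m.round().astype(int))
E
```

```text
0.061 axis [236.6 216.6] L/R r30 [np.float64(223.3), np.float64(250.0)] r33 [np.float64(222.0), np.float64(251.3)]
210 [ 96  93  92  90  99 103 105 105 105 105 104 104  85  33  14  16  17  17
  17  17  17  17  18  18  17  16  15  17  18  17  17  16  17  17  17  19
  18  16  17  15  18  74 102 105 105 106 106 106 107 105 106 105 106]
0.04 axis [237.4 224.8] L/R r30 [np.float64(224.2), np.float64(250.6)] r33 [np.float64(222.8), np.float64(251.9)]
211 [104 106 105 106 105 105 106 107 107 108 106 106 107 105  79  22  14  21
  18  18  20  17  16  20  17  19  19  18  18  19  12  18  21  18  19  19
  17  16  20  20  21  15  48  34  32  32  34  37  50  78 102 104 105]
0.034 axis [237.6 227.1] L/R r30 [np.float64(224.4), np.float64(250.7)] r33 [np.float64(223.1), np.float64(252.1)]
211 [106 107 107 105 106 105 106 107 108 107 106 107 106 107  84  20  13  21
  17  17  17  15  18  18  16  21  21  18  18  19  15  19  19  17  19  16
  17  17  20  15  19  28  72  78  74  71  77  82  92  99 105 104 105]
```

```bash
cat > lat.py <<'E'
from fit import *
s=np.ascontiguousarray(imaging.read_camera("side")[:,:,::-1]); g=cv2.cvtColor(s,cv2.COLOR_BGR2HSV)[...,1].astype(float)
L=np.array([.4645,.162])
for z in(.064,.062,.060,.058,.056,.050,.048,.046,.044,.042):
    u,v=proj("side",[*L,z]); uu=np.arange(-25,25,.1)+u; m=map_coordinates(g,[np.full(len(uu),v),uu],order=1); k=np.where(m<58)[0]
    b=np.where(np.diff(k)>1)[0]; c=k[np.argmin(abs(uu[k]-u))]
    l=c
    while m[l]<58: l-=1
    r=c
    while m[r]<58: r+=1
    print(z,'L',round(uu[l]-u,2),'R',round(uu[r]-u,2),'mid',round((uu[l]+uu[r])/2-u,2))
E
python3 lat.py
```

```text
0.064 L -14.0 R 14.9 mid 0.45
0.062 L -14.2 R 14.3 mid 0.05
0.06 L -14.3 R 14.1 mid -0.1
0.058 L -14.2 R 14.0 mid -0.1
0.056 L -14.0 R 13.8 mid -0.1
0.05 L -13.7 R 13.4 mid -0.15
0.048 L -13.3 R 14.1 mid 0.4
0.046 L -12.8 R 22.6 mid 4.9
0.044 L -12.5 R 22.6 mid 5.05
0.042 L -12.2 R 22.4 mid 5.1
```

Both views suggest the cover sits 1.5–2 mm toward -x of the box. I'll allow for that on the next ones and nudge this one at the end. Picking the small round.

>>> play_rows(
  moves=[
    {"claw": 8.5, "delta_pos": [-0.13, 0.11, 3], "twist": 0},
    {"claw": 8.5, "delta_pos": [-0.13, 0.11, 5.5], "twist": 0},
    {"claw": 8.5, "delta_pos": [-0.13, 0.11, 6.6], "twist": 0},
    {"claw": 7.0, "delta_pos": [-0.13, 0.11, 7.0], "twist": 0},
    {"claw": 6.0, "delta_pos": [-0.13, 0.11, 7.0], "twist": 0},
    {"claw": 5.2, "delta_pos": [-0.13, 0.11, 7.0], "twist": 0},
    {"claw": 5.2, "delta_pos": [-0.13, 0.11, 7.0], "twist": 0},
    {"claw": 5.2, "delta_pos": [-0.13, 0.11, 7.0], "twist": 0},
  ],
)

```text
clock: 11.5
tcp_pos: [0.4563, -0.1742, 0.0031]
orientation: [0.0, 0.165, 0.986, -0.0]
wrist_force: [-0.1, -0.8, -0.1]
finger_gap: 0.0522
```

>>> play_rows(
  moves=[
    {"claw": 4.0, "delta_pos": [0, 0, 0], "twist": 0},
    {"claw": 4.0, "delta_pos": [0, 0, 0], "twist": 0},
    {"claw": 4.0, "delta_pos": [0, 0, 0], "twist": 0},
    {"claw": 4.0, "delta_pos": [0, 0, 0], "twist": 0},
    {"claw": 4.0, "delta_pos": [0, 0, 0], "twist": 0},
  ],
)

```text
clock: 12.12
tcp_pos: [0.4564, -0.1743, 0.0034]
orientation: [0.0, 0.165, 0.986, -0.0]
wrist_force: [-0.9, 0.4, 5.3]
finger_gap: 0.0439
```

>>> play_rows(
  moves=[
    {"claw": 4.0, "delta_pos": [0, 0, -1], "twist": 0},
    {"claw": 4.0, "delta_pos": [0, 0, -4], "twist": 0},
    {"claw": 4.0, "delta_pos": [0, 0, -8], "twist": 0},
    {"claw": 4.0, "delta_pos": [0, 0, -11], "twist": 0},
    {"claw": 4.0, "delta_pos": [0, 0, -13], "twist": 0},
    {"claw": 4.0, "delta_pos": [0, 0, -13], "twist": 0},
    {"claw": 4.0, "delta_pos": [0, 0, -13], "twist": 0},
  ],
)

```text
clock: 13.0
tcp_pos: [0.4556, -0.1739, 0.1322]
orientation: [-0.0, 0.165, 0.986, 0.0]
wrist_force: [0.5, -0.7, -0.7]
finger_gap: 0.0438
```

```bash
python3 plan.py .613 .299 .133 71
```

```text
t 13.0 tcp [ 0.4556 -0.1739  0.1322] yaw 70.99 tilt [-0.0007  0.0005] gap 0.0438 F [ 0.5 -0.7 -0.7]
delta cm [ 0.53 49.83 -0.07] twist -0.0
```

>>> play_rows(
  moves=[
    {"claw": 4.0, "delta_pos": [0, 2, 0], "twist": 0},
    {"claw": 4.0, "delta_pos": [0.1, 6, 0], "twist": 0},
    {"claw": 4.0, "delta_pos": [0.1, 11, 0], "twist": 0},
    {"claw": 4.0, "delta_pos": [0.2, 17, 0], "twist": 0},
    {"claw": 4.0, "delta_pos": [0.2, 23, 0], "twist": 0},
    {"claw": 4.0, "delta_pos": [0.3, 29, 0], "twist": 0},
    {"claw": 4.0, "delta_pos": [0.4, 35, 0], "twist": 0},
    {"claw": 4.0, "delta_pos": [0.4, 41, 0], "twist": 0},
    {"claw": 4.0, "delta_pos": [0.5, 46, 0], "twist": 0},
    {"claw": 4.0, "delta_pos": [0.53, 49, 0], "twist": 0},
    {"claw": 4.0, "delta_pos": [0.53, 49.8, 0], "twist": 0},
    {"claw": 4.0, "delta_pos": [0.53, 49.8, 0], "twist": 0},
  ],
)

```text
clock: 14.5
tcp_pos: [0.6125, 0.2981, 0.1313]
orientation: [-0.001, 0.165, 0.986, -0.001]
wrist_force: [-0.3, -0.0, -1.4]
finger_gap: 0.0442
```

>>> play_rows(
  moves=[
    {"claw": 4.0, "delta_pos": [0, 0, 0], "twist": 0},
    {"claw": 4.0, "delta_pos": [0, 0, 0], "twist": 0},
    {"claw": 4.0, "delta_pos": [0, 0, 0], "twist": 0},
  ],
)

```text
clock: 14.88
tcp_pos: [0.6134, 0.2976, 0.1332]
orientation: [0.0, 0.166, 0.986, 0.0]
wrist_force: [0.1, -0.3, -0.7]
finger_gap: 0.0442
```

```bash
python3 plan.py .6124 .299 .0535 71
```

```text
t 14.88 tcp [0.6134 0.2976 0.1332] yaw 70.93 tilt [0.0003 0.0002] gap 0.0442 F [ 0.1 -0.3 -0.7]
delta cm [0.14 0.09 7.97] twist -0.1
```

>>> play_rows(
  moves=[
    {"claw": 4.0, "delta_pos": [0.1, 0.1, 2], "twist": 0},
    {"claw": 4.0, "delta_pos": [0.1, 0.1, 4.5], "twist": 0},
    {"claw": 4.0, "delta_pos": [0.1, 0.1, 6.5], "twist": 0},
    {"claw": 4.0, "delta_pos": [0.1, 0.1, 7.6], "twist": 0},
    {"claw": 4.0, "delta_pos": [0.1, 0.1, 7.97], "twist": 0},
    {"claw": 4.0, "delta_pos": [0.1, 0.1, 7.97], "twist": 0},
    {"claw": 4.0, "delta_pos": [0.1, 0.1, 7.97], "twist": 0},
    {"claw": 4.0, "delta_pos": [0.1, 0.1, 7.97], "twist": 0},
  ],
)

```text
clock: 15.88
tcp_pos: [0.6132, 0.2999, 0.0539]
orientation: [0.001, 0.165, 0.986, 0.0]
wrist_force: [-0.5, -0.0, 0.4]
finger_gap: 0.044
```

```bash
python3 plan.py .6124 .299 .052 71
```

```text
t 15.88 tcp [0.6132 0.2999 0.0539] yaw 70.99 tilt [0.0013 0.0005] gap 0.044 F [-0.5 -0.   0.4]
delta cm [ 0.04 -0.11  0.19] twist -0.0
```

>>> play_rows(
  moves=[
    {"claw": 4.0, "delta_pos": [0, -0.1, 0.1], "twist": 0},
    {"claw": 4.0, "delta_pos": [0, -0.1, 0.2], "twist": 0},
    {"claw": 4.0, "delta_pos": [0, -0.1, 0.2], "twist": 0},
    {"claw": 4.8, "delta_pos": [0, -0.1, 0.2], "twist": 0},
    {"claw": 5.2, "delta_pos": [0, -0.1, 0.2], "twist": 0},
    {"claw": 6.0, "delta_pos": [0, -0.1, 0.2], "twist": 0},
    {"claw": 7.0, "delta_pos": [0, -0.1, 0.2], "twist": 0},
    {"claw": 7.5, "delta_pos": [0, -0.1, 0.2], "twist": 0},
    {"claw": 8.5, "delta_pos": [0, -0.1, -2], "twist": 0},
    {"claw": 8.5, "delta_pos": [0, -0.1, -6], "twist": 0},
    {"claw": 8.5, "delta_pos": [0, -0.1, -9], "twist": 0},
    {"claw": 8.5, "delta_pos": [0, -0.1, -9], "twist": 0},
  ],
)

```text
clock: 17.38
tcp_pos: [0.6143, 0.2995, 0.1465]
orientation: [0.003, 0.165, 0.986, 0.002]
wrist_force: [-0.5, -0.5, 0.3]
finger_gap: 0.0854
```

```bash
python3 plan.py .6322 -.0457 .145 36.2
```

```text
t 17.38 tcp [0.6143 0.2995 0.1465] yaw 70.99 tilt [0.0059 0.0022] gap 0.0854 F [-0.5 -0.5  0.3]
delta cm [-12.94 -32.06   0.09] twist 34.8
```

>>> play_rows(
  moves=[
    {"claw": 8.5, "delta_pos": [-12.9, -32.1, 0], "twist": 34.8},
    {"claw": 8.5, "delta_pos": [-12.9, -32.1, 0], "twist": 34.8},
    {"claw": 8.5, "delta_pos": [-12.9, -32.1, 0], "twist": 34.8},
    {"claw": 8.5, "delta_pos": [-12.9, -32.1, 0], "twist": 34.8},
    {"claw": 8.5, "delta_pos": [-12.9, -32.1, 0], "twist": 34.8},
    {"claw": 8.5, "delta_pos": [-12.9, -32.1, 0], "twist": 34.8},
    {"claw": 8.5, "delta_pos": [-12.9, -32.1, 0], "twist": 34.8},
    {"claw": 8.5, "delta_pos": [-12.9, -32.1, 0], "twist": 34.8},
    {"claw": 8.5, "delta_pos": [-12.9, -32.1, 4], "twist": 34.8},
    {"claw": 8.5, "delta_pos": [-12.9, -32.1, 7], "twist": 34.8},
    {"claw": 8.5, "delta_pos": [-12.9, -32.1, 7], "twist": 34.8},
    {"claw": 8.5, "delta_pos": [-12.9, -32.1, 7], "twist": 34.8},
  ],
)

```text
clock: 18.88
tcp_pos: [0.6303, -0.0457, 0.074]
orientation: [0.0, 0.452, 0.892, 0.0]
wrist_force: [0.2, 0.4, 1.7]
finger_gap: 0.0847
```

```bash
python3 plan.py .6322 -.0457 .003 36.2;  python3 chk.py k2 .046 .6127 .3002 0
```

```text
t 18.88 tcp [ 0.6303 -0.0457  0.074 ] yaw 36.28 tilt [0.0009 0.    ] gap 0.0847 F [0.2 0.4 1.7]
delta cm [-0.11  0.15  7.1 ] twist 0.1
cover [0.6119 0.2988] 2.2 minus box mm [-0.8 -1.4] -52.4
```

View pics/k2.png

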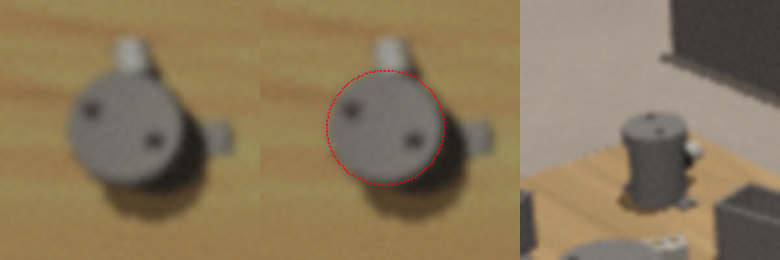

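The small round is seated, within about 1.5 mm. I'll add +1 mm in y from here on. Picking the long cover.

>>> play_rows(
  moves=[
    {"claw": 8.5, "delta_pos": [-0.1, 0.1, 3], "twist": 0},
    {"claw": 8.5, "delta_pos": [-0.1, 0.1, 5.5], "twist": 0},
    {"claw": 8.5, "delta_pos": [-0.1, 0.1, 6.6], "twist": 0},
    {"claw": 7.0, "delta_pos": [-0.1, 0.1, 7.0], "twist": 0},
    {"claw": 6.0, "delta_pos": [-0.1, 0.1, 7.0], "twist": 0},
    {"claw": 5.2, "delta_pos": [-0.1, 0.1, 7.0], "twist": 0},
    {"claw": 5.2, "delta_pos": [-0.1, 0.1, 7.0], "twist": 0},
    {"claw": 5.2, "delta_pos": [-0.1, 0.1, 7.0], "twist": 0},
  ],
)

```text
clock: 19.98
tcp_pos: [0.6314, -0.047, 0.0035]
orientation: [0.0, 0.453, 0.892, 0.0]
wrist_force: [-0.5, 0.6, -0.2]
finger_gap: 0.0517
```

>>> play_rows(
  moves=[
    {"claw": 4.0, "delta_pos": [0, 0, 0], "twist": 0},
    {"claw": 4.0, "delta_pos": [0, 0, 0], "twist": 0},
    {"claw": 4.0, "delta_pos": [0, 0, 0], "twist": 0},
    {"claw": 4.0, "delta_pos": [0, 0, 0], "twist": 0},
    {"claw": 4.0, "delta_pos": [0, 0, 0], "twist": 0},
  ],
)

```text
clock: 20.6
tcp_pos: [0.6316, -0.047, 0.0036]
orientation: [0.001, 0.453, 0.892, 0.0]
wrist_force: [-0.5, -0.3, 6.1]
finger_gap: 0.0446
```

>>> play_rows(
  moves=[
    {"claw": 4.0, "delta_pos": [0, 0, -1], "twist": 0},
    {"claw": 4.0, "delta_pos": [0, 0, -4], "twist": 0},
    {"claw": 4.0, "delta_pos": [0, 0, -8], "twist": 0},
    {"claw": 4.0, "delta_pos": [0, 0, -11], "twist": 0},
    {"claw": 4.0, "delta_pos": [0, 0, -13], "twist": 0},
    {"claw": 4.0, "delta_pos": [0, 0, -13], "twist": 0},
    {"claw": 4.0, "delta_pos": [0, 0, -13], "twist": 0},
  ],
)

```text
clock: 21.48
tcp_pos: [0.6304, -0.0468, 0.132]
orientation: [-0.001, 0.453, 0.892, -0.0]
wrist_force: [-0.1, -0.3, -0.9]
finger_gap: 0.0449
```

```bash
python3 plan.py .606 .1624 .133 10.7
```

```text
t 21.48 tcp [ 0.6304 -0.0468  0.132 ] yaw 36.19 tilt [-0.0016  0.0004] gap 0.0449 F [-0.1 -0.3 -0.9]
delta cm [18.33 10.38 -0.09] twist 25.5
```

>>> play_rows(
  moves=[
    {"claw": 4.0, "delta_pos": [2, 1, 0], "twist": 3},
    {"claw": 4.0, "delta_pos": [6, 3, 0], "twist": 9},
    {"claw": 4.0, "delta_pos": [11, 6, 0], "twist": 16},
    {"claw": 4.0, "delta_pos": [15, 8.5, 0], "twist": 22},
    {"claw": 4.0, "delta_pos": [17.5, 10, 0], "twist": 25},
    {"claw": 4.0, "delta_pos": [18.3, 10.4, 0], "twist": 25.5},
    {"claw": 4.0, "delta_pos": [18.3, 10.4, 0], "twist": 25.5},
    {"claw": 4.0, "delta_pos": [18.3, 10.4, 0], "twist": 25.5},
    {"claw": 4.0, "delta_pos": [18.3, 10.4, 0], "twist": 25.5},
    {"claw": 4.0, "delta_pos": [18.3, 10.4, 0], "twist": 25.5},
  ],
)

```text
clock: 22.72
tcp_pos: [0.6072, 0.1613, 0.1331]
orientation: [0.0, 0.639, 0.77, 0.0]
wrist_force: [0.1, 0.1, -0.1]
finger_gap: 0.0446
```

```bash
python3 plan.py .6061 .1617 .0535 10.7
```

```text
t 22.73 tcp [0.6072 0.1613 0.1331] yaw 10.62 tilt [0.0001 0.    ] gap 0.0446 F [ 0.1  0.1 -0.1]
delta cm [ 0.06 -0.1   7.96] twist -0.1
```

>>> play_rows(
  moves=[
    {"claw": 4.0, "delta_pos": [0, -0.1, 2], "twist": 0},
    {"claw": 4.0, "delta_pos": [0, -0.1, 4.5], "twist": 0},
    {"claw": 4.0, "delta_pos": [0, -0.1, 6.5], "twist": 0},
    {"claw": 4.0, "delta_pos": [0, -0.1, 7.6], "twist": 0},
    {"claw": 4.0, "delta_pos": [0, -0.1, 7.95], "twist": 0},
    {"claw": 4.0, "delta_pos": [0, -0.1, 7.95], "twist": 0},
    {"claw": 4.0, "delta_pos": [0, -0.1, 7.95], "twist": 0},
    {"claw": 4.0, "delta_pos": [0, -0.1, 7.95], "twist": 0},
  ],
)

```text
clock: 23.72
tcp_pos: [0.6065, 0.1621, 0.0543]
orientation: [0.0, 0.638, 0.77, 0.0]
wrist_force: [-0.3, -0.5, -0.2]
finger_gap: 0.0452
```

```bash
python3 plan.py .6061 .1617 .052 10.7
```

```text
t 23.73 tcp [0.6065 0.1621 0.0543] yaw 10.69 tilt [0.0013 0.0002] gap 0.0452 F [-0.3 -0.5 -0.2]
delta cm [-0.03 -0.05  0.23] twist -0.0
```

>>> play_rows(
  moves=[
    {"claw": 4.0, "delta_pos": [0, 0, 0.1], "twist": 0},
    {"claw": 4.0, "delta_pos": [0, 0, 0.22], "twist": 0},
    {"claw": 4.0, "delta_pos": [0, 0, 0.22], "twist": 0},
    {"claw": 4.8, "delta_pos": [0, 0, 0.22], "twist": 0},
    {"claw": 5.2, "delta_pos": [0, 0, 0.22], "twist": 0},
    {"claw": 6.0, "delta_pos": [0, 0, 0.22], "twist": 0},
    {"claw": 7.0, "delta_pos": [0, 0, 0.22], "twist": 0},
    {"claw": 7.5, "delta_pos": [0, 0, 0.22], "twist": 0},
    {"claw": 8.5, "delta_pos": [0, 0, -2], "twist": 0},
    {"claw": 8.5, "delta_pos": [0, 0, -6], "twist": 0},
    {"claw": 8.5, "delta_pos": [0, 0, -9], "twist": 0},
    {"claw": 8.5, "delta_pos": [0, 0, -9], "twist": 0},
  ],
)

```text
clock: 25.22
tcp_pos: [0.6081, 0.1623, 0.1467]
orientation: [0.002, 0.638, 0.77, 0.002]
wrist_force: [0.3, -0.2, 0.5]
finger_gap: 0.0849
```

```bash
python3 plan.py .5514 -.3155 .145 26.4
```

```text
t 25.23 tcp [0.6081 0.1623 0.1467] yaw 10.69 tilt [0.0059 0.0009] gap 0.0849 F [ 0.3 -0.2  0.5]
delta cm [-45.9  -14.43   0.1 ] twist -15.7
```

>>> play_rows(
  moves=[
    {"claw": 8.5, "delta_pos": [-45.9, -14.4, 0], "twist": -15.7},
    {"claw": 8.5, "delta_pos": [-45.9, -14.4, 0], "twist": -15.7},
    {"claw": 8.5, "delta_pos": [-45.9, -14.4, 0], "twist": -15.7},
    {"claw": 8.5, "delta_pos": [-45.9, -14.4, 0], "twist": -15.7},
    {"claw": 8.5, "delta_pos": [-45.9, -14.4, 0], "twist": -15.7},
    {"claw": 8.5, "delta_pos": [-45.9, -14.4, 0], "twist": -15.7},
    {"claw": 8.5, "delta_pos": [-45.9, -14.4, 0], "twist": -15.7},
    {"claw": 8.5, "delta_pos": [-45.9, -14.4, 0], "twist": -15.7},
    {"claw": 8.5, "delta_pos": [-45.9, -14.4, 0], "twist": -15.7},
    {"claw": 8.5, "delta_pos": [-45.9, -14.4, 0], "twist": -15.7},
    {"claw": 8.5, "delta_pos": [-45.9, -14.4, 0], "twist": -15.7},
    {"claw": 8.5, "delta_pos": [-45.9, -14.4, 0], "twist": -15.7},
  ],
)

```text
clock: 26.72
tcp_pos: [0.55, -0.3144, 0.1436]
orientation: [-0.0, 0.526, 0.85, 0.0]
wrist_force: [-0.6, 0.2, 0.2]
finger_gap: 0.0851
```

>>> play_rows(
  moves=[
    {"claw": 8.5, "delta_pos": [0, 0, 0], "twist": 0},
    {"claw": 8.5, "delta_pos": [0, 0, 4], "twist": 0},
    {"claw": 8.5, "delta_pos": [0, 0, 7], "twist": 0},
    {"claw": 8.5, "delta_pos": [0, 0, 7], "twist": 0},
    {"claw": 8.5, "delta_pos": [0, 0, 7], "twist": 0},
  ],
)

```text
clock: 27.35
tcp_pos: [0.5504, -0.316, 0.0748]
orientation: [0.001, 0.527, 0.85, -0.0]
wrist_force: [0.5, -0.2, 0.6]
finger_gap: 0.0851
```

```bash
python3 plan.py .5514 -.3155 .003 26.4;  python3 chk.py k3 .046,.092 .6058 .1627 10.7
```

```text
t 27.35 tcp [ 0.5504 -0.316   0.0748] yaw 26.41 tilt [ 0.0012 -0.0008] gap 0.0851 F [ 0.5 -0.2  0.6]
delta cm [0.01 0.11 7.18] twist 0.0
cover [0.6056 0.1643] 10.3 minus box mm [-0.2  1.6] -57.4
```

View pics/k3.png

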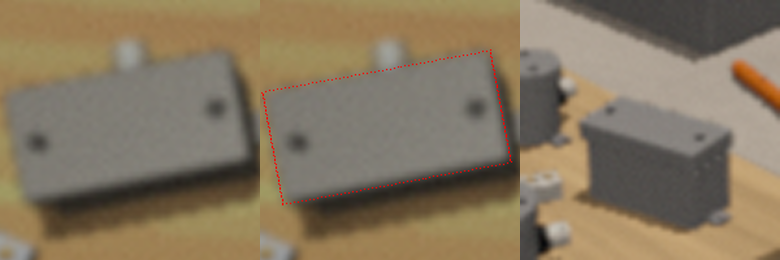

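The long cover is on flat and square (10.3° against 10.7°). Picking the square.

>>> play_rows(
  moves=[
    {"claw": 8.5, "delta_pos": [0, 0.1, 3], "twist": 0},
    {"claw": 8.5, "delta_pos": [0, 0.1, 5.5], "twist": 0},
    {"claw": 8.5, "delta_pos": [0, 0.1, 6.6], "twist": 0},
    {"claw": 8.5, "delta_pos": [0, 0.1, 7.1], "twist": 0},
    {"claw": 8.0, "delta_pos": [0, 0.1, 7.1], "twist": 0},
    {"claw": 7.0, "delta_pos": [0, 0.1, 7.1], "twist": 0},
    {"claw": 6.7, "delta_pos": [0, 0.1, 7.1], "twist": 0},
    {"claw": 6.7, "delta_pos": [0, 0.1, 7.1], "twist": 0},
  ],
)

```text
clock: 28.45
tcp_pos: [0.5508, -0.3155, 0.003]
orientation: [0.0, 0.527, 0.85, 0.0]
wrist_force: [0.0, 0.5, -0.4]
finger_gap: 0.0666
```

>>> play_rows(
  moves=[
    {"claw": 5.4, "delta_pos": [0, 0, 0], "twist": 0},
    {"claw": 5.4, "delta_pos": [0, 0, 0], "twist": 0},
    {"claw": 5.4, "delta_pos": [0, 0, 0], "twist": 0},
    {"claw": 5.4, "delta_pos": [0, 0, 0], "twist": 0},
    {"claw": 5.4, "delta_pos": [0, 0, 0], "twist": 0},
  ],
)

```text
clock: 29.08
tcp_pos: [0.551, -0.3156, 0.0032]
orientation: [0.001, 0.527, 0.85, 0.0]
wrist_force: [-0.3, 0.6, 4.9]
finger_gap: 0.0587
```

>>> play_rows(
  moves=[
    {"claw": 5.4, "delta_pos": [0, 0, -1], "twist": 0},
    {"claw": 5.4, "delta_pos": [0, 0, -4], "twist": 0},
    {"claw": 5.4, "delta_pos": [0, 0, -8], "twist": 0},
    {"claw": 5.4, "delta_pos": [0, 0, -11], "twist": 0},
    {"claw": 5.4, "delta_pos": [0, 0, -13], "twist": 0},
    {"claw": 5.4, "delta_pos": [0, 0, -13], "twist": 0},
    {"claw": 5.4, "delta_pos": [0, 0, -13], "twist": 0},
  ],
)

```text
clock: 29.95
tcp_pos: [0.55, -0.3149, 0.1315]
orientation: [-0.001, 0.527, 0.85, 0.0]
wrist_force: [0.0, 0.2, -1.2]
finger_gap: 0.0586
```

```bash
python3 plan.py .4732 .3162 .133 20.3
```

```text
t 29.95 tcp [ 0.55   -0.3149  0.1315] yaw 26.39 tilt [-0.0013  0.0011] gap 0.0586 F [ 0.   0.2 -1.2]
delta cm [59.95 21.17 -0.07] twist 6.1
```

>>> play_rows(
  moves=[
    {"claw": 5.4, "delta_pos": [2, 0.7, 0], "twist": 0},
    {"claw": 5.4, "delta_pos": [6, 2.1, 0], "twist": 1},
    {"claw": 5.4, "delta_pos": [11, 3.9, 0], "twist": 1.5},
    {"claw": 5.4, "delta_pos": [16.5, 5.8, 0], "twist": 2},
    {"claw": 5.4, "delta_pos": [22, 7.8, 0], "twist": 3},
    {"claw": 5.4, "delta_pos": [28, 9.9, 0], "twist": 3.5},
    {"claw": 5.4, "delta_pos": [33.5, 11.8, 0], "twist": 4},
    {"claw": 5.4, "delta_pos": [39, 13.8, 0], "twist": 5},
    {"claw": 5.4, "delta_pos": [44.5, 15.7, 0], "twist": 5.5},
    {"claw": 5.4, "delta_pos": [49.5, 17.5, 0], "twist": 6.1},
    {"claw": 5.4, "delta_pos": [53, 18.7, 0], "twist": 6.1},
    {"claw": 5.4, "delta_pos": [55, 19.4, 0], "twist": 6.1},
  ],
)

```text
clock: 31.45
tcp_pos: [0.4773, 0.2659, 0.1315]
orientation: [-0.001, 0.57, 0.821, -0.001]
wrist_force: [0.1, -0.2, -1.3]
finger_gap: 0.0583
```

>>> play_rows(
  moves=[
    {"claw": 5.4, "delta_pos": [0, 0, 0], "twist": 0},
    {"claw": 5.4, "delta_pos": [0, 0, 0], "twist": 0},
    {"claw": 5.4, "delta_pos": [0, 0, 0], "twist": 0},
  ],
)

```text
clock: 31.82
tcp_pos: [0.4796, 0.2627, 0.1324]
orientation: [-0.0, 0.572, 0.82, -0.0]
wrist_force: [-0.6, -0.5, -0.7]
finger_gap: 0.0589
```

```bash
python3 plan.py .4732 .3162 .133 20.3
```

```text
t 31.82 tcp [0.4796 0.2627 0.1324] yaw 20.22 tilt [-0.0006 -0.0003] gap 0.0589 F [-0.6 -0.5 -0.7]
delta cm [ 5.24  1.24 -0.06] twist -0.1
```

>>> play_rows(
  moves=[
    {"claw": 5.4, "delta_pos": [2, 0.5, 0], "twist": 0},
    {"claw": 5.4, "delta_pos": [4, 0.9, 0], "twist": 0},
    {"claw": 5.4, "delta_pos": [5.2, 1.2, 0], "twist": 0},
    {"claw": 5.4, "delta_pos": [5.2, 1.2, 0], "twist": 0},
    {"claw": 5.4, "delta_pos": [5.2, 1.2, 2], "twist": 0},
    {"claw": 5.4, "delta_pos": [5.2, 1.2, 4.5], "twist": 0},
    {"claw": 5.4, "delta_pos": [5.2, 1.2, 6.5], "twist": 0},
    {"claw": 5.4, "delta_pos": [5.2, 1.2, 7.5], "twist": 0},
    {"claw": 5.4, "delta_pos": [5.2, 1.2, 7.85], "twist": 0},
    {"claw": 5.4, "delta_pos": [5.2, 1.2, 7.85], "twist": 0},
    {"claw": 5.4, "delta_pos": [5.2, 1.2, 7.85], "twist": 0},
    {"claw": 5.4, "delta_pos": [5.2, 1.2, 7.85], "twist": 0},
  ],
)

```text
clock: 33.33
tcp_pos: [0.4736, 0.3167, 0.0548]
orientation: [0.0, 0.571, 0.821, 0.001]
wrist_force: [-0.3, 0.2, -1.2]
finger_gap: 0.0584
```

```bash
python3 plan.py .4732 .3162 .0518 20.3
```

```text
t 33.33 tcp [0.4736 0.3167 0.0548] yaw 20.29 tilt [0.0011 0.0006] gap 0.0584 F [-0.3  0.2 -1.2]
delta cm [-0.04 -0.05  0.3 ] twist -0.0
```

>>> play_rows(
  moves=[
    {"claw": 5.4, "delta_pos": [-0.03, -0.04, 0.15], "twist": 0},
    {"claw": 5.4, "delta_pos": [-0.03, -0.04, 0.3], "twist": 0},
    {"claw": 5.4, "delta_pos": [-0.03, -0.04, 0.3], "twist": 0},
    {"claw": 6.2, "delta_pos": [-0.03, -0.04, 0.3], "twist": 0},
    {"claw": 6.7, "delta_pos": [-0.03, -0.04, 0.3], "twist": 0},
    {"claw": 7.4, "delta_pos": [-0.03, -0.04, 0.3], "twist": 0},
    {"claw": 8.5, "delta_pos": [-0.03, -0.04, 0.3], "twist": 0},
    {"claw": 8.5, "delta_pos": [-0.03, -0.04, 0.3], "twist": 0},
    {"claw": 8.5, "delta_pos": [0, 0, -2], "twist": 0},
    {"claw": 8.5, "delta_pos": [0, 0, -6], "twist": 0},
    {"claw": 8.5, "delta_pos": [0, 0, -9], "twist": 0},
    {"claw": 8.5, "delta_pos": [0, 0, -9], "twist": 0},
  ],
)

```text
clock: 34.83
tcp_pos: [0.4749, 0.3174, 0.147]
orientation: [0.001, 0.571, 0.821, 0.003]
wrist_force: [-0.4, -0.0, 0.2]
finger_gap: 0.085
```

```bash
python3 plan.py .46 -.15 .2 20.3
```

```text
t 34.83 tcp [0.4749 0.3174 0.147 ] yaw 20.29 tilt [0.0051 0.0025] gap 0.085 F [-0.4 -0.   0.2]
delta cm [-43.32 -17.58  -5.43] twist -0.0
```

>>> play_rows(
  moves=[
    {"claw": 8.5, "delta_pos": [-43.3, -17.6, -5.4], "twist": 0},
    {"claw": 8.5, "delta_pos": [-43.3, -17.6, -5.4], "twist": 0},
    {"claw": 8.5, "delta_pos": [-43.3, -17.6, -5.4], "twist": 0},
    {"claw": 8.5, "delta_pos": [-43.3, -17.6, -5.4], "twist": 0},
    {"claw": 8.5, "delta_pos": [-43.3, -17.6, -5.4], "twist": 0},
    {"claw": 8.5, "delta_pos": [-43.3, -17.6, -5.4], "twist": 0},
    {"claw": 8.5, "delta_pos": [-43.3, -17.6, -5.4], "twist": 0},
    {"claw": 8.5, "delta_pos": [-43.3, -17.6, -5.4], "twist": 0},
    {"claw": 8.5, "delta_pos": [-43.3, -17.6, -5.4], "twist": 0},
    {"claw": 8.5, "delta_pos": [-43.3, -17.6, -5.4], "twist": 0},
  ],
)

```text
clock: 36.08
tcp_pos: [0.4575, -0.15, 0.1971]
orientation: [-0.001, 0.572, 0.821, 0.0]
wrist_force: [0.0, -0.5, -0.3]
finger_gap: 0.0855
```

```bash
python3 chk.py k4 .060,.060 .473 .3169 20.3; python3 - <<'E'
from fit import *
im=cv2.imread("pics/k4_raw.png"); F=feat(im); s=np.ascontiguousarray(imaging.read_camera("side")[:,:,::-1])
B=dict(rl=((.066,),(.060,),[.4653,.1627,0]),rs=((.046,),(.04,),[.6127,.3002,0]),sq=((.06,.06),(.054,.054),[.473,.3169,20.3]),lo=((.046,.092),(.04,.086),[.6058,.1627,10.7]))
f=6; rows=[]
T0=cv2.imread("pics/top0.png"); tl=[]; sl=[]
def up(x,u,v,h=33): u,v=int(u),int(v); return cv2.resize(x[v-h:v+h,u-h:u+h],(198,198),interpolation=cv2.INTER_CUBIC),u-h,v-h
for n,(c,b,p) in B.items():
    p=np.array(p,float); p[2]=np.radians(p[2]); q,_=fit(F,c,p,.068,False); print(n,'cover-box mm',np.round((q-p)[:2]*1e3,1),round(np.degrees((q-p)[2]),1))
    for cam,img,L in(("top",im,tl),("side",s,sl)):
        z=.06; u,v=proj(cam,[*p[:2],z]); a,u0,v0=up(img,u,v,25 if cam=="top" else 25); k=198/50
        for zz,col in((.054,(0,255,255)),(.012,(0,255,0))):   # box outline rim & foot
            for w in projN(cam,pts(b,0,p,zz)):
                x,y=((w-[u0,v0]+.5)*k).astype(int)
                if 0<=x<198 and 0<=y<198: a[y,x]=col
        L.append(a)
cv2.imwrite("pics/all.png",np.vstack([np.hstack(tl),np.hstack(sl)]))
E
```

```text
cover [0.4724 0.3165] 20.4 minus box mm [-0.6 -0.4] -59.9
rl cover-box mm [-1.7 -0.7] 5.5
rs cover-box mm [-0.8 -1.4] 4.1
sq cover-box mm [-0.6 -0.4] 0.1
lo cover-box mm [-0.2  1.5] -0.2
```

View pics/all.png

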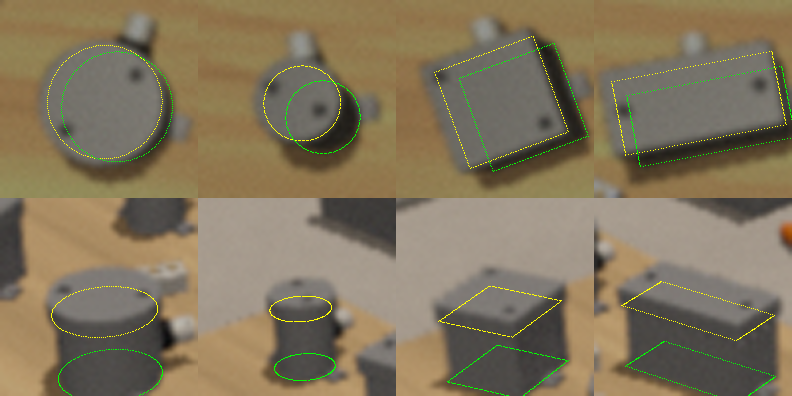

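All four covers are seated: fitted offsets are at most 1.8 mm and angles agree to 0.2°. The large round is the worst, so I'll centre it with one gentle squeeze, jaws roughly along x.

```bash
python3 plan.py .4661 .1622 .2 10 / .4661 .1622 .13 10
```

```text
t 36.23 tcp [ 0.458  -0.1494  0.1976] yaw 20.39 tilt [-0.0008  0.0007] gap 0.085 F [ 0.1  0.4 -0.5]
delta cm [28.92 11.62 -0.22] twist 10.4
delta cm [28.92 11.62  6.78] twist 10.4
```

>>> play_rows(
  moves=[
    {"claw": 8.5, "delta_pos": [28.9, 11.6, 0], "twist": 10.4},
    {"claw": 8.5, "delta_pos": [28.9, 11.6, 0], "twist": 10.4},
    {"claw": 8.5, "delta_pos": [28.9, 11.6, 0], "twist": 10.4},
    {"claw": 8.5, "delta_pos": [28.9, 11.6, 0], "twist": 10.4},
    {"claw": 8.5, "delta_pos": [28.9, 11.6, 0], "twist": 10.4},
    {"claw": 8.5, "delta_pos": [28.9, 11.6, 0], "twist": 10.4},
    {"claw": 8.5, "delta_pos": [28.9, 11.6, 0], "twist": 10.4},
    {"claw": 8.5, "delta_pos": [28.9, 11.6, 3], "twist": 10.4},
    {"claw": 8.5, "delta_pos": [28.9, 11.6, 7], "twist": 10.4},
    {"claw": 8.5, "delta_pos": [28.9, 11.6, 8.5], "twist": 10.4},
    {"claw": 8.5, "delta_pos": [28.9, 11.6, 8.5], "twist": 10.4},
    {"claw": 8.5, "delta_pos": [28.9, 11.6, 8.5], "twist": 10.4},
  ],
)

```text
clock: 37.72
tcp_pos: [0.4679, 0.1603, 0.1144]
orientation: [0.001, 0.644, 0.765, 0.001]
wrist_force: [0.1, 1.2, 0.2]
finger_gap: 0.085
```

>>> play_rows(
  moves=[
    {"claw": 8.5, "delta_pos": [0, 0, 0], "twist": 0},
    {"claw": 8.5, "delta_pos": [0, 0, 0], "twist": 0},
    {"claw": 8.5, "delta_pos": [0, 0, 0], "twist": 0},
  ],
)

```text
clock: 38.1
tcp_pos: [0.467, 0.1608, 0.1135]
orientation: [0.0, 0.643, 0.765, 0.0]
wrist_force: [0.7, -0.6, 1.0]
finger_gap: 0.0852
```

```bash
python3 plan.py .4661 .1622 .053 10
```

```text
t 38.1 tcp [0.467  0.1608 0.1135] yaw 9.9 tilt [0.0008 0.0002] gap 0.0852 F [ 0.7 -0.6  1. ]
delta cm [ 0.16 -0.07  6.05] twist -0.1
```

>>> play_rows(
  moves=[
    {"claw": 8.5, "delta_pos": [0.15, -0.07, 2], "twist": 0},
    {"claw": 8.5, "delta_pos": [0.15, -0.07, 4.5], "twist": 0},
    {"claw": 8.5, "delta_pos": [0.15, -0.07, 5.6], "twist": 0},
    {"claw": 8.5, "delta_pos": [0.15, -0.07, 6], "twist": 0},
    {"claw": 8.5, "delta_pos": [0.15, -0.07, 6], "twist": 0},
    {"claw": 8.5, "delta_pos": [0.15, -0.07, 6], "twist": 0},
    {"claw": 8.5, "delta_pos": [0.15, -0.07, 6], "twist": 0},
  ],
  force=20,
)

```text
clock: 38.98
tcp_pos: [0.4663, 0.1621, 0.0537]
orientation: [0.0, 0.644, 0.765, 0.0]
wrist_force: [-0.4, 0.1, -0.0]
finger_gap: 0.0855
```

```bash
python3 plan.py .4661 .1622 .053 10
```

```text
t 38.98 tcp [0.4663 0.1621 0.0537] yaw 9.89 tilt [0.0012 0.0003] gap 0.0855 F [-0.4  0.1 -0. ]
delta cm [ 0.01 -0.02  0.07] twist -0.1
```

>>> play_rows(
  moves=[
    {"claw": 7.4, "delta_pos": [0, 0, 0], "twist": 0},
    {"claw": 6.9, "delta_pos": [0, 0, 0], "twist": 0},
    {"claw": 6.6, "delta_pos": [0, 0, 0], "twist": 0},
    {"claw": 6.5, "delta_pos": [0, 0, 0], "twist": 0},
    {"claw": 6.5, "delta_pos": [0, 0, 0], "twist": 0},
    {"claw": 6.5, "delta_pos": [0, 0, 0], "twist": 0},
  ],
)

```text
clock: 39.72
tcp_pos: [0.4658, 0.162, 0.0533]
orientation: [-0.0, 0.644, 0.765, 0.0]
wrist_force: [-1.8, -0.6, 5.7]
finger_gap: 0.0649
```

>>> play_rows(
  moves=[
    {"claw": 6.8, "delta_pos": [0, 0, 0], "twist": 0},
    {"claw": 7.2, "delta_pos": [0, 0, 0], "twist": 0},
    {"claw": 8.0, "delta_pos": [0, 0, 0], "twist": 0},
    {"claw": 8.5, "delta_pos": [0, 0, 0], "twist": 0},
    {"claw": 8.5, "delta_pos": [0, 0, 0], "twist": 0},
    {"claw": 8.5, "delta_pos": [0, 0, -2], "twist": 0},
    {"claw": 8.5, "delta_pos": [0, 0, -6], "twist": 0},
    {"claw": 8.5, "delta_pos": [0, 0, -12], "twist": 0},
    {"claw": 8.5, "delta_pos": [0, 0, -14], "twist": 0},
    {"claw": 8.5, "delta_pos": [0, 0, -14], "twist": 0},
  ],
)

```text
clock: 40.98
tcp_pos: [0.4672, 0.1622, 0.1949]
orientation: [0.001, 0.644, 0.765, 0.002]
wrist_force: [-0.5, -0.6, -1.5]
finger_gap: 0.0849
```

```bash
python3 plan.py .46 -.17 .22
```

```text
t 40.98 tcp [0.4672 0.1622 0.1949] yaw 9.89 tilt [0.0041 0.0008] gap 0.0849 F [-0.5 -0.6 -1.5]
delta cm [-32.61  -6.4   -2.54] twist 0
```

>>> play_rows(
  moves=[
    {"claw": 8.5, "delta_pos": [-32.6, -6.4, -2.5], "twist": 0},
    {"claw": 8.5, "delta_pos": [-32.6, -6.4, -2.5], "twist": 0},
    {"claw": 8.5, "delta_pos": [-32.6, -6.4, -2.5], "twist": 0},
    {"claw": 8.5, "delta_pos": [-32.6, -6.4, -2.5], "twist": 0},
    {"claw": 8.5, "delta_pos": [-32.6, -6.4, -2.5], "twist": 0},
    {"claw": 8.5, "delta_pos": [-32.6, -6.4, -2.5], "twist": 0},
    {"claw": 8.5, "delta_pos": [-32.6, -6.4, -2.5], "twist": 0},
    {"claw": 8.5, "delta_pos": [-32.6, -6.4, -2.5], "twist": 0},
    {"claw": 8.5, "delta_pos": [-32.6, -6.4, -2.5], "twist": 0},
  ],
)

```text
clock: 42.1
tcp_pos: [0.4585, -0.1688, 0.2175]
orientation: [-0.001, 0.643, 0.766, 0.0]
wrist_force: [0.3, 0.6, -0.1]
finger_gap: 0.0844
```

```bash
python3 chk.py k5 .066 .4653 .1627 0; python3 - <<'E'
from h import *
for c in("top","side"): x=imaging.read_camera(c)[:,:,::-1]; cv2.imwrite(f"pics/end_{c}.png",x)
a=cv2.imread("pics/k5.png"); s=x[150:400,140:560]
w=780; cv2.imwrite("pics/end.png",np.vstack([a,cv2.resize(s[:190],(780,int(190*780/420)))])[:600])
E
```

```text
cover [0.4658 0.1624] 2.0 minus box mm [ 0.5 -0.3] -61.2
```

View pics/end.png

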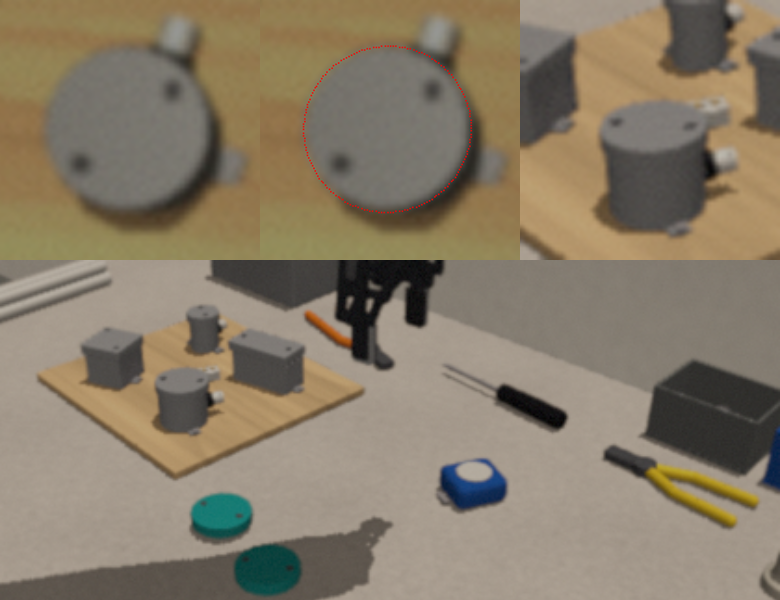

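The large round is now centred, with a fitted offset of about 0.6 mm and an even overhang. All four covers lie flat, and the tape and the turquoise parts have not moved. Handing in.

```bash
python3 -c "
from workcell import env
print(env.hand_in())"
```

```text
the job is handed in; nothing more can be done
None
```

All four boxes are closed, each with the blank cover of its own shape and size, lying flat with the lip inside the mouth. I handed the job in at about 42 s of the 96 s allowed. The arm was clear of everything, and the interface gave no verdict.

| Cover | Offset from box, x / y (mm) | Angle off |
|---|---|---|
| Large round | +0.5 / −0.3 | – |
| Small round | −0.8 / −1.4 | – |
| Square | −0.6 / −0.4 | 0.1° |
| Long | −0.2 / +1.5 | 0.2° |

- **Large round:** it first sat about 1.8 mm off, so I centred it with one gentle squeeze and checked it again.
- **Left in place:** the last side picture shows the tape and the two turquoise round look-alikes where they were. I did not closely re-check the holed spare or the turquoise long look-alike, but nothing touched them.
- **Disagreement:** the automatic fits to the side picture failed for most parts. Overlaid on it, the top-camera outlines were about 2 mm off, so the offsets above come from the top camera and are good to 1–2 mm.
- **Gripper reading:** it read 1–2 mm less than each cover's true width. I put this down to the pads giving a little.

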